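# Fetch the grinding bowl from behind the mug and the spice tin

## Robot

A 6-joint arm with a two-finger parallel gripper is mounted at the origin on the work surface. World frame = base frame: x ahead of the robot, y to its left, z up, the work surface at z = 0. Lengths are in m, angles in rad, forces in N, time in s.
With the tool pointing down it reaches from about 0.3 to 0.875 m from the base axis. Payload 6.4 kg.
Tool frame: the origin (TCP) lies at the very end of the fingers, on their centre line; the grasp point (between the pads) lies 19 mm behind it; z points along the fingers, y is the direction in which the jaws open and shut (so a half turn about z gives the same grasp; the last joint's range is limited). The gripper opens to 85 mm and grips with 20 to 120 N. Pads are 22 mm wide; open, the fingers measure 114 mm over their backs; the gripper's body (76 mm by 85 mm) begins 54 mm behind the grasp point. The pads swing forward as they close: fully open they stand 13 mm farther back than shut.
Start: joints at [0.925, 0.181, 1.607, -0, 1.354, -0.206], TCP at [0.245, 0.52, 0.231] pointing down, gripper open.
Joint ranges: [-2.99, 2.99], [-0.89, 2.07], [0.3, 2.58], [-1.14, 4.28], [0, 2.63], [-3.12, 3.12]. Speed limits (rad/s): [2.57, 2.57, 3.01, 3.14, 3.14, 3.14].

## Interface

Orientations are given as a unit quaternion [w, x, y, z].
In Python, from bench import telemetry, imaging, ctrl gives the robot as it stands.
- The arm moves only by the shell command python3 -m pendant 'ROWS' [OPENING]. ROWS is JSON, a list that holds one entry, the list of rows, each a list of 6 numbers: the shift along the tool's x, y, z in units of 200 mm (1.0 is 200 mm), then the turn, a rotation vector about the tool's x, y, z in units of pi rad (1.0 is pi rad). In form: [[[tx, ty, tz, rx, ry, rz], ...]]. A call has 1 to 12 rows; each row shifts and turns the pose as measured when the row begins, along the tool's axes as they then stand; what a row does not reach is not made up. A row lasts 1/8 s, in which the tool goes at most 62.5 mm and 10.7 degrees, less where a joint would pass 70% of its speed; a pose out of reach is approached as far as the arm can. A call with a number of a shift or a turn outside -1 to 1 is refused whole. A call with a gripper value outside its range is refused whole. OPENING is the closure, from 0 (fully open) to 1 (shut), set as the call begins (- or left out, the last holds). The fingers move at their own pace and stop on an object; the grip force is fixed at half the most. Time passes only in rows, so rows that do not move let the fingers close. It gives the time, the measured TCP pose, the force and the opening at its end, in the units of the state.
- telemetry.get_obs(): the state, without advancing time (a new reading comes with each control period).
- imaging.camera(name): name is "side" or "top"; returns a dict with "pixels" (384x512x3 uint8, blue, green, red), "vfov" (degrees; the focal length in pixels is half the picture's height over the tangent of half this angle, whatever the lens; pixels are square), "cx", "cy" (the principal point, pixels), "R" (3x3) and "t" (3): a world point X has camera coordinates R X + t. Camera axes: x right, y down, z forward; pixel columns grow to the right and rows downward; lengths in m; the calibration is good to about 2 mm. A picture is of the moment at which its call begins. There is no depth.
- ctrl.hand_in(): hands the job in, once; it reports no verdict.
The state is a dict: "time_s": time; "q": joint angles; "dq": joint speeds; "joint_efforts": joint torques, N m; "eef_pos": TCP position; "eef_rot": TCP orientation; "wrist_force": force on the tool from outside, world axes, zero at the start; "torque": the same for the moment, N m; "opening": opening from 0.0 (shut) to 1.0 (fully open).
Only numpy, scipy, OpenCV 4.12 (cv2) and the standard library are available. Lean on these libraries where they do the work, as an engineer would, in place of code of your own. Each camera call takes 0.05 s, during which the arm holds its last target.

## Task

The small clay grinding bowl stands at the back of the spice board, hemmed in by the enamel mug and the steel spice tin: first set both of these aside on the side board, then stand the bowl on the middle of the cork trivet, and after that put the mug and the tin back in the middle of the very coasters they came from. Keep all three upright all the time, and leave the ladle where it lies.

Things in the scene. Friction and masses are not known exactly. Their poses are not given: they have to be found in the camera images.
- mug: Green enamel mug, loose, about 0.16 kg: an open upright cylinder 62 mm in outer diameter and 90 mm tall, wall 3 mm, with one handle along the mug's +y axis that reaches 60 mm from the mug's axis between 16 and 78 mm height. Origin: centre of the underside; z up. At the start it stands centred on one of the two coasters, its handle roughly towards the robot; the sides at right angles to the handle (along its x axis) are free to grip.
- tin: Closed steel spice tin, loose, about 0.22 kg: a plain upright cylinder 58 mm in diameter (lid, the top 13 mm, 59 mm) and 105 mm tall. Origin: centre of the underside; z up. At the start it stands centred on the other coaster, 114 mm from the mug's axis.
- grinding_bowl: Small clay grinding bowl, loose, about 0.20 kg: round and open, 46 mm tall, outside upright and 64 mm in diameter from 16 mm height up to the rim, tapering below to a foot 50 mm in diameter; wall 7 mm. Origin: centre of the underside; z up. At the start it stands on the wooden spice board (10 mm thick, 190 x 250 mm), beyond the gap between mug and tin as seen from the robot, about 10 mm from each of them.
- coaster_round: Round grey stone coaster, fixed on the spice board, 86 mm in diameter, 5 mm thick. Origin: centre of its underside, so its top lies 5 mm above the origin and 15 mm above the bench.
- coaster_square: Square glazed white tile as a coaster, fixed on the spice board, 82 x 82 mm, 5 mm thick. Origin: centre of its underside, so its top lies 5 mm above the origin and 15 mm above the bench; x and y along its edges.
- side_board: The side area: a fixed, flat, empty, light wooden board, 250 mm (its x) by 130 mm (its y), 14 mm thick. Origin: centre of the underside on the bench. It lies to the left or to the right of the spice board.
- trivet: Fixed round cork trivet, 96 mm in diameter, 12 mm thick, with a flat wire loop at its +x side reaching 66 mm from the centre. Origin: centre of the underside on the bench. It lies on the other side of the spice board from the side board.
- ladle: Red plastic ladle, loose, lying between the robot and the spice board, to be left alone: cup 80 mm in diameter and 34 mm tall, straight handle reaching 256 mm from the cup's axis along its -y axis. Origin: centre of the cup's underside.
Not all that is in view belongs to the job. What is shaped like the grinding_bowl but pink or yellow is not meant.

How it is judged:
By the outcome, as a careful person would: the job done as asked, in the order asked, and still so for the second after the job is handed in, with the robot touching nothing.
It also fails if it takes over 125 s, if anything falls off the work surface, if the arm or the gripper's body presses on something with over 40 N, if the wrist force passes 120 N, or if a joint passes its speed limit or range.

## Working session

There is one attempt and no reset: what is moved stays moved. The work goes in short steps, Python scripts to look and compute and a shell command to move; the robot and the scene stay as the last step left them, time stands still between calls to the robot, and variables do not carry over. Pictures are saved under pics/ and viewed, and the job is handed in when it is done.

```bash
ls; mkdir -p pics
python3 - <<'E'
from bench import telemetry, imaging
import cv2
print(telemetry.get_obs())
for n in("top","side"):
    c=imaging.camera(n); cv2.imwrite(f"pics/{n}0.png",c["pixels"]); print({k:v for k,v in c.items() if k!="pixels"})
E
```

```text
pics
{'time_s': 0.0, 'q': array([ 9.24702967e-01,  1.81531685e-01,  1.60801465e+00,  2.20795036e-05,
        1.35378786e+00, -2.06301296e-01]), 'dq': array([ 0.00030031,  0.00024972,  0.00107081, -0.00033454,  0.00083822,
        0.00105802]), 'joint_efforts': array([-1.25714741e-03, -4.44869041e+01, -3.51337445e+01, -1.83135294e-04,
        9.02140397e-03, -1.61171454e-05]), 'eef_pos': array([0.24444719, 0.51984461, 0.2303862 ]), 'eef_rot': array([-3.69801621e-04,  2.18130406e-01,  9.75919242e-01, -7.88420744e-04]), 'wrist_force': array([ 0.66931902,  0.29521136, -0.2448328 ]), 'torque': array([ 0.00819044,  0.07286449, -0.00527896]), 'opening': 1.000173181054626}
{'vfov': 48.48626408572548, 'cx': 248.48534042456527, 'cy': 185.99259773895488, 'R': array([[-0.02188275, -0.99975303, -0.00387635],
       [-0.99272436,  0.02218778, -0.11834712],
       [ 0.1184039 ,  0.00125839, -0.99296472]]), 't': array([0.03374813, 0.540211  , 0.94288994])}
{'vfov': 57.13395113545107, 'cx': 250.30858823851167, 'cy': 191.46276562540717, 'R': array([[-0.96463922, -0.26240518, -0.02479322],
       [-0.12754925,  0.5470583 , -0.82732001],
       [ 0.2306564 , -0.79490297, -0.56118348]]), 't': array([0.5140592 , 0.11255032, 0.66837965])}
```

View pics/top0.png

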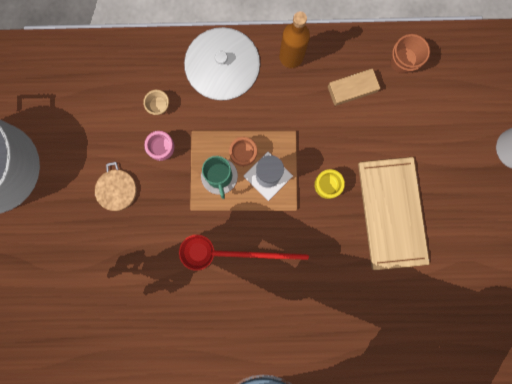

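View pics/side0.png

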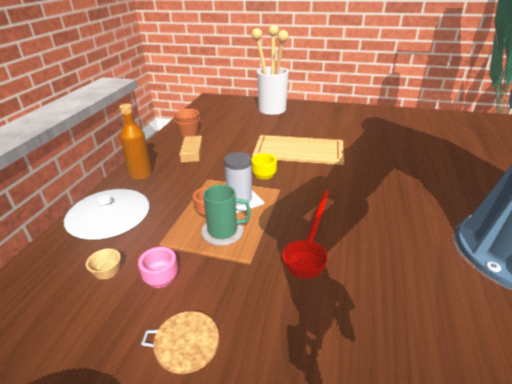

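The top view shows the robot at the bottom. The mug is at (217,175) on the round coaster, the tin at (270,172) on the square tile and the bowl at (243,152). The trivet is at (115,190) and the side board at (393,213). I'll enlarge these next.

```bash
cat > h.py <<'E'
import numpy as np, cv2
from bench import telemetry, imaging
def grab(n):
    c=imaging.camera(n); c["f"]=c["pixels"].shape[0]/2/np.tan(np.radians(c["vfov"])/2); return c
def ray(c,u,v,z):
    d=c["R"].T@np.array([(u-c["cx"])/c["f"],(v-c["cy"])/c["f"],1]); o=-c["R"].T@c["t"]
    return o+d*(z-o[2])/d[2]
def proj(c,X):
    p=np.asarray(X)@c["R"].T+c["t"]; return p[...,:2]/p[...,2:]*c["f"]+[c["cx"],c["cy"]]
def crop(c,x0,y0,x1,y1,s,name):
    im=cv2.resize(c["pixels"][y0:y1,x0:x1],None,fx=s,fy=s,interpolation=cv2.INTER_CUBIC)
    st=10
    for x in range(-(-x0//st)*st,x1,st):
        cv2.line(im,(int((x-x0+.5)*s),0),(int((x-x0+.5)*s),6),(255,255,255),1); cv2.putText(im,str(x),(int((x-x0)*s),16),0,.35,(255,255,255),1)
    for y in range(-(-y0//st)*st,y1,st):
        cv2.line(im,(0,int((y-y0+.5)*s)),(6,int((y-y0+.5)*s)),(255,255,255),1); cv2.putText(im,str(y),(8,int((y-y0+.5)*s)+4),0,.35,(255,255,255),1)
    cv2.imwrite(name,im)
def circ(c,x,y,z,r):
    a=np.linspace(0,2*np.pi,60); return proj(c,np.stack([x+r*np.cos(a),y+r*np.sin(a),0*a+z],1))
E
python3 - <<'E'
from h import *
c=grab("top"); crop(c,185,125,305,215,6,"pics/t1.png"); crop(c,85,150,165,220,8,"pics/t2.png"); crop(c,350,150,440,275,4,"pics/t3.png")
c=grab("side"); crop(c,160,140,290,260,5,"pics/s1.png")
E
```

```text
(no output)
```

View pics/t1.png

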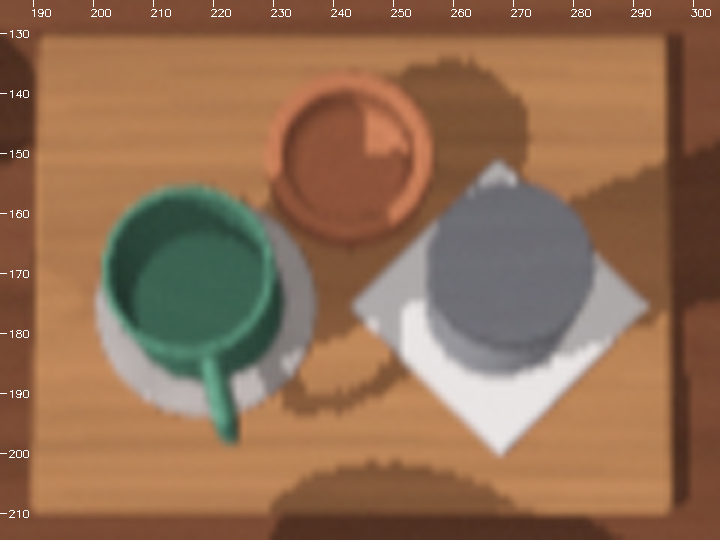

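View pics/t2.png

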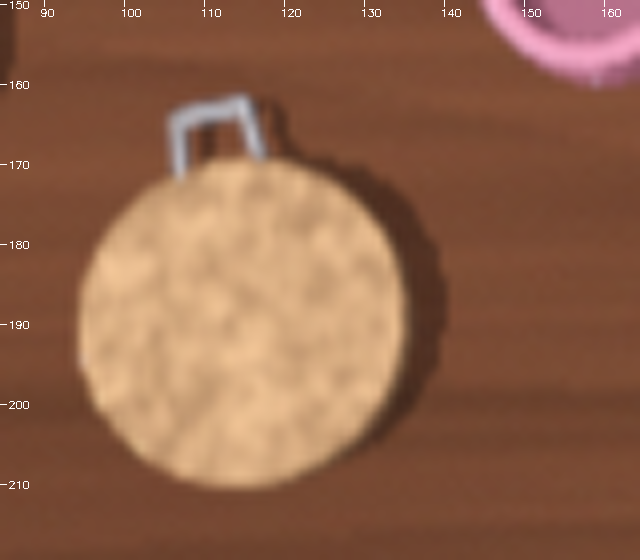

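View pics/t3.png

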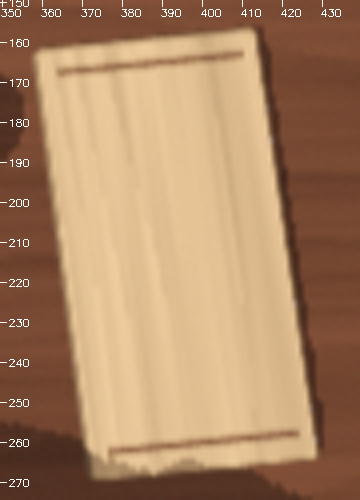

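View pics/s1.png

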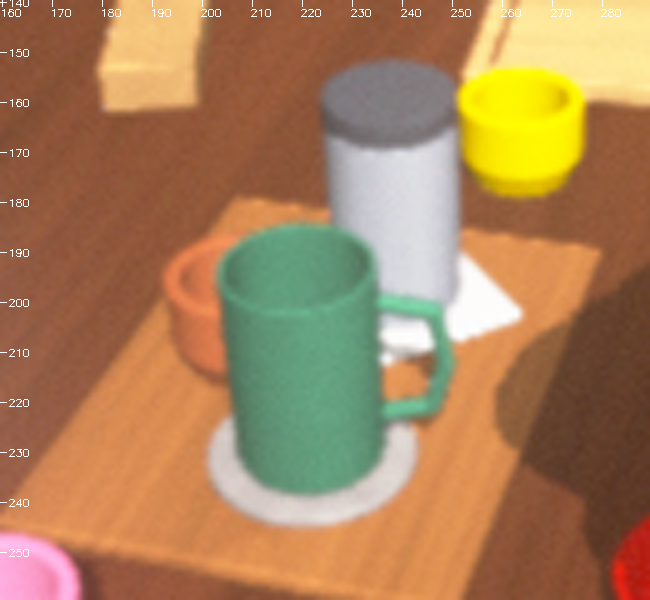

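```bash
cat > m.py <<'E'
from h import *
c=grab("top")
P=dict(mug=(216.1,170.25,.105),tin=(269.5,168.5,.120),bowl=(242.8,150.5,.056),sq=(268,175.7,.015),rd=(218.8,175.7,.015),triv=(114.75,189.9,.012),side=(393.4,212.9,.014),
 s1=(358.2,162,.014),s2=(413.7,156.5,.014),s3=(429,263.7,.014),s4=(372.5,269.5,.014),hb=(218.5,184,.08),ht=(222,196,.09),ladcup=(197,252,.03),ladend=(308,258,.02),pink=(159,145,.046),yel=(329,184,.046))
W={}
for k,v in P.items(): W[k]=ray(c,*v); print(k,W[k].round(4))
print(np.linalg.norm(W['mug']-W['tin']),np.linalg.norm((W['mug']-W['bowl'])[:2]),np.linalg.norm((W['tin']-W['bowl'])[:2]),np.linalg.norm(W['sq']-W['rd']))
s=grab("side")
o=s["pixels"].copy();t=c["pixels"].copy()
for im,cc in((o,s),(t,c)):
  im2=cv2.resize(im,None,fx=1.5,fy=1.5)
  for k,zs,r in(("mug",(.105,.015),.031),("tin",(.12,.015),.0295),("bowl",(.056,.026),.032),("rd",(.015,),.043),("triv",(.012,),.048)):
    for z in zs: cv2.polylines(im2,[np.int32(circ(cc,*W[k][:2],z,r)*1.5+.75)],True,(255,0,255),1)
  cv2.imwrite("pics/ov_%s.png"%("s" if cc is s else "t"),im2)
E
python3 m.py
```

```text
mug [0.5674 0.0898 0.105 ]
tin [ 0.5662 -0.023   0.12  ]
bowl [0.6188 0.0328 0.056 ]
sq [ 0.566  -0.0242  0.015 ]
rd [0.5686 0.0906 0.015 ]
triv [0.541  0.3342 0.012 ]
side [ 0.4729 -0.3114  0.014 ]
s1 [ 0.5938 -0.2364  0.014 ]
s2 [ 0.604  -0.3671  0.014 ]
s3 [ 0.3557 -0.3851  0.014 ]
s4 [ 0.3455 -0.2559  0.014 ]
hb [0.5409 0.0869 0.08  ]
ht [0.5136 0.079  0.09  ]
ladcup [0.394 0.141 0.03 ]
ladend [ 0.3748 -0.1096  0.02  ]
pink [0.6379 0.2239 0.046 ]
yel [ 0.5396 -0.1597  0.046 ]
0.11377402987965797 0.07673351876559281 0.0767109509093743 0.11484883211062161
```

View pics/ov_s.png

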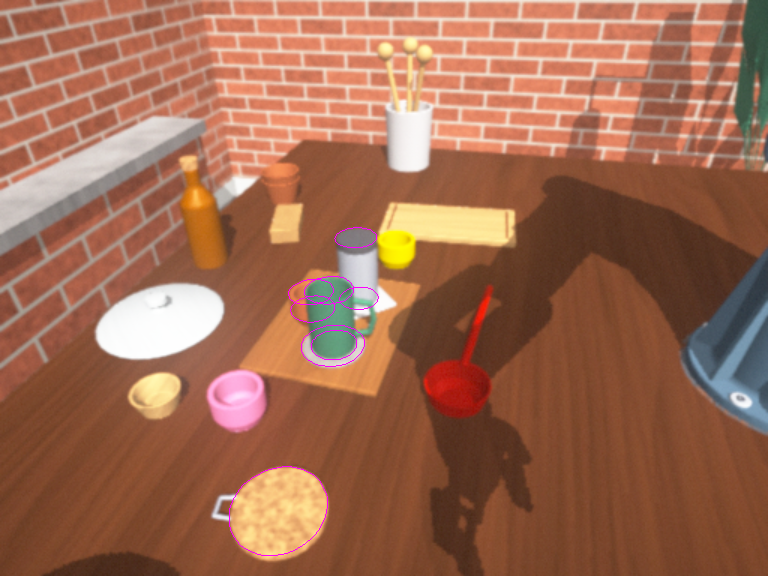

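View pics/ov_t.png

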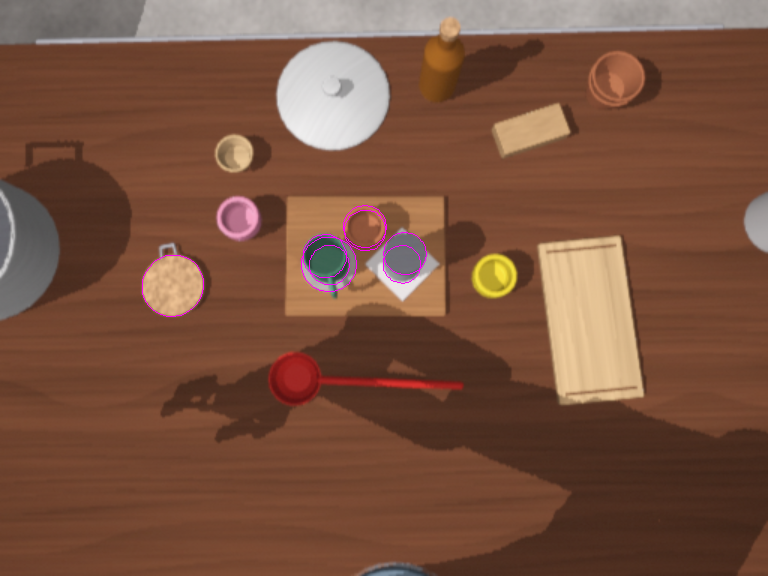

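```bash
cat > go.py <<'E'
# usage: go.py x y z yawdeg(of tool y) -> remaining shift in tool axes (units of 200mm) and turn (units of pi)
import sys,numpy as np
from scipy.spatial.transform import Rotation as Ro
from bench import telemetry
o=telemetry.get_obs(); w,x,y,z=o["eef_rot"]; R=Ro.from_quat([x,y,z,w])
X=np.array(list(map(float,sys.argv[1:4]))); psi=np.radians(float(sys.argv[4]))
yt=np.array([np.cos(psi),np.sin(psi),0]); zt=np.array([0,0,-1.]); T=Ro.from_matrix(np.stack([np.cross(yt,zt),yt,zt],1))
print("t",round(o["time_s"],2),"pos",o["eef_pos"].round(4),"yaw",np.degrees(np.arctan2(*R.as_matrix()[1::-1,1])).round(1),"open",round(o["opening"],3),"F",o["wrist_force"].round(1),"q",o["q"].round(2))
print("in target axes:",(T.inv().apply(X-o["eef_pos"])/.2).round(3),"in current axes:",(R.inv().apply(X-o["eef_pos"])/.2).round(3)," turn:",((R.inv()*T).as_rotvec()/np.pi).round(3))
E
python3 - <<'E'
from h import *
c=grab("top")
m=np.array([.5678,.090])
for u,v,z in((222.5,197.5,.035),(222.5,197.5,.03),(220,187,.09)):
    d=ray(c,u,v,z)[:2]-m; print(d,np.linalg.norm(d),np.degrees(np.arctan2(d[1],d[0])))
E
python3 go.py 0.566 -0.0235 0.20 100
```

```text
[-0.05233461 -0.00857317] 0.053032169275964554 -170.6967473285495
[-0.05186799 -0.00825794] 0.05252125234995001 -170.95382017363448
[-0.03468596 -0.00699776] 0.03538480058916675 -168.59389945980524
t 0.35 pos [0.2447 0.5202 0.2311] yaw 64.8 open 0.997 F [-0.7 -0.  -0.3] q [ 0.92  0.18  1.61 -0.    1.35 -0.21]
in target axes: [-1.11  -2.956  0.155] in current axes: [-2.611 -1.776  0.156]  turn: [-0.    -0.    -0.196]
```

```bash
python3 -m pendant '[[[0,0,0,0,0,-0.05],[0,0,0,0,0,-0.05],[0,0,0,0,0,-0.05],[0,0,0,0,0,-0.046],[-0.1,-0.25,0,0,0,0],[-0.1,-0.25,0,0,0,0],[-0.1,-0.25,0,0,0,0],[-0.1,-0.25,0,0,0,0],[-0.1,-0.25,0,0,0,0],[-0.1,-0.25,0,0,0,0]]]' 0; python3 go.py 0.566 -0.0235 0.20 100
```

```text
time_s: 1.6
eef_pos: [0.4246, 0.2451, 0.2315]
eef_rot: [0.001, -0.102, 0.995, 0.001]
wrist_force: [0.2, 0.6, 0.2]
opening: 1.002
t 1.6 pos [0.4246 0.2451 0.2315] yaw 101.8 open 1.002 F [0.2 0.6 0.2] q [ 0.28 -0.01  1.82  0.    1.34 -1.5 ]
in target axes: [-0.463 -1.446  0.157] in current axes: [-0.418 -1.459  0.157]  turn: [0.    0.001 0.01 ]
```

```bash
python3 -m pendant '[[[-0.06,-0.21,0,0,0,0.005],[-0.06,-0.21,0,0,0,0.005],[-0.06,-0.21,0,0,0,0],[-0.06,-0.21,0,0,0,0],[-0.06,-0.21,0,0,0,0],[-0.06,-0.21,0,0,0,0],[-0.06,-0.18,0,0,0,0],[0,0,0,0,0,0]]]' 0; python3 go.py 0.566 -0.0235 0.20 100
```

```text
time_s: 2.6
eef_pos: [0.5637, -0.0366, 0.2325]
eef_rot: [0.003, -0.083, 0.997, 0.0]
wrist_force: [0.2, 0.8, 0.3]
opening: 0.999
t 2.6 pos [ 0.5637 -0.0366  0.2325] yaw 99.6 open 0.999 F [0.2 0.8 0.3] q [-0.28  0.15  1.64  0.    1.35 -2.01]
in target axes: [-0.023  0.063  0.163] in current axes: [-0.021  0.063  0.163]  turn: [ 0.     0.002 -0.002]
```

```bash
python3 -m pendant '[[[-0.021,0.063,0.1,0,0.002,-0.002],[0,0,0.1,0,0,0],[0,0,0.1,0,0,0],[0,0,0,0,0,0]]]' 0; python3 go.py 0.566 -0.0235 0.072 100
python3 - <<'E'
from h import *
c=grab("top"); crop(c,185,105,325,215,5,"pics/t4.png");c=grab("side"); crop(c,160,80,310,260,3.3,"pics/s4.png")
E
```

```text
time_s: 3.1
eef_pos: [0.5628, -0.0161, 0.1666]
eef_rot: [-0.003, -0.089, 0.996, 0.002]
wrist_force: [-0.1, 0.9, 0.1]
opening: 1.002
t 3.1 pos [ 0.5628 -0.0161  0.1666] yaw 100.2 open 1.002 F [-0.1  0.9  0.1] q [-0.24  0.22  1.69  0.    1.23 -1.99]
in target axes: [-0.009 -0.039  0.473] in current axes: [-0.012 -0.041  0.473]  turn: [ 0.001 -0.002  0.001]
```

View pics/s4.png

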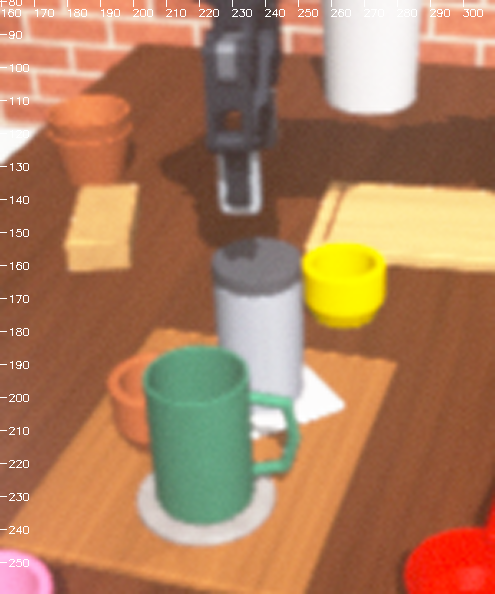

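View pics/t4.png

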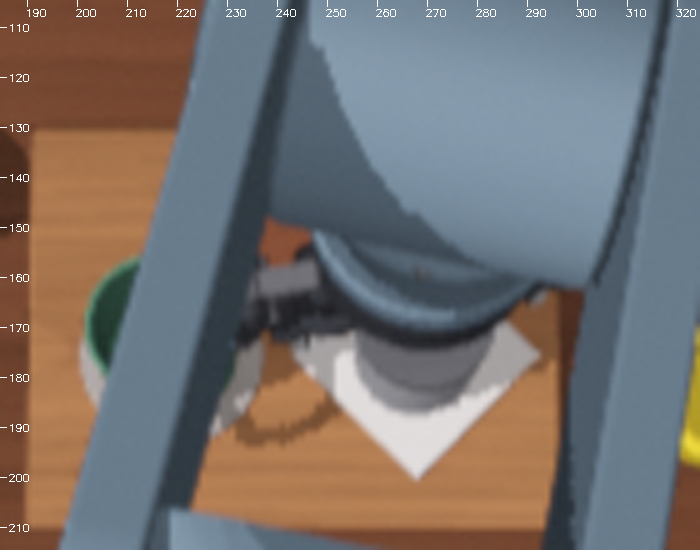

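Gripper is above the tin, between clear gaps. I descend in stages.

```bash
python3 -m pendant '[[[-0.01,-0.04,0.06,0,0,0],[0,0,0.06,0,0,0],[0,0,0,0,0,0]]]' 0; python3 go.py 0.566 -0.0235 0.072 100
```

```text
time_s: 3.58
eef_pos: [0.569, -0.0246, 0.1449]
eef_rot: [0.001, -0.089, 0.996, 0.001]
wrist_force: [0.8, -0.4, -0.4]
opening: 0.998
t 3.58 pos [ 0.569  -0.0246  0.1449] yaw 100.2 open 0.998 F [ 0.8 -0.4 -0.4] q [-0.25  0.26  1.7   0.    1.18 -2.  ]
in target axes: [0.014 0.008 0.364] in current axes: [0.014 0.007 0.364]  turn: [0.    0.    0.001]
```

```bash
python3 -m pendant '[[[0.012,0.006,0.09,0,0,0],[0,0,0.09,0,0,0],[0,0,0.09,0,0,0],[0,0,0.08,0,0,0],[0,0,0,0,0,0]]]' 0; python3 go.py 0.566 -0.0235 0.072 100
```

```text
time_s: 4.2
eef_pos: [0.5653, -0.0236, 0.0688]
eef_rot: [-0.0, -0.089, 0.996, 0.001]
wrist_force: [0.5, 0.3, 0.6]
opening: 1.003
t 4.2 pos [ 0.5653 -0.0236  0.0688] yaw 100.2 open 1.003 F [0.5 0.3 0.6] q [-0.25  0.36  1.74  0.    1.04 -2.  ]
in target axes: [-0.004  0.    -0.016] in current axes: [-0.004  0.    -0.016]  turn: [ 0.001 -0.     0.001]
```

```bash
python3 -m pendant '[[[0,0,0,0,0,0],[0,0,0,0,0,0],[0,0,0,0,0,0],[0,0,0,0,0,0],[0,0,0,0,0,0],[0,0,0,0,0,0],[0,0,0,0,0,0],[0,0,0,0,0,0]]]' 1; python3 go.py 0.566 -0.0235 0.072 100
```

```text
time_s: 5.2
eef_pos: [0.5664, -0.0239, 0.0703]
eef_rot: [0.001, -0.089, 0.996, 0.0]
wrist_force: [0.3, 0.5, -2.4]
opening: 0.674
t 5.2 pos [ 0.5664 -0.0239  0.0703] yaw 100.2 open 0.674 F [ 0.3  0.5 -2.4] q [-0.25  0.36  1.74  0.    1.04 -2.  ]
in target axes: [ 0.002  0.002 -0.008] in current axes: [ 0.002  0.002 -0.008]  turn: [0.    0.001 0.001]
```

```bash
python3 -m pendant '[[[0,0,-0.08,0,0,0],[0,0,-0.12,0,0,0],[0,0,-0.12,0,0,0],[0,0,-0.12,0,0,0],[0,0,-0.06,0,0,0],[0,0,0,0,0,0]]]'; python3 go.py 0.413 -0.316 0.16 100
```

```text
time_s: 5.95
eef_pos: [0.567, -0.0242, 0.178]
eef_rot: [0.002, -0.089, 0.996, -0.0]
wrist_force: [1.3, 1.8, -1.8]
opening: 0.671
t 5.95 pos [ 0.567  -0.0242  0.178 ] yaw 100.2 open 0.671 F [ 1.3  1.8 -1.8] q [-0.25  0.21  1.68  0.    1.24 -2.  ]
in target axes: [ 1.012 -1.303  0.09 ] in current axes: [ 1.016 -1.3    0.086]  turn: [-0.     0.001  0.001]
```

```bash
python3 -m pendant '[[[0.05,-0.06,0,0,0,0],[0.1,-0.13,0,0,0,0],[0.1,-0.13,0,0,0,0],[0.1,-0.13,0,0,0,0],[0.1,-0.13,0,0,0,0],[0.1,-0.13,0,0,0,0],[0.1,-0.13,0,0,0,0],[0.1,-0.13,0,0,0,0],[0.1,-0.13,0,0,0,0],[0.1,-0.13,0,0,0,0],[0.06,-0.08,0,0,0,0],[0,0,0,0,0,0]]]'; python3 go.py 0.413 -0.316 0.07 100
```

```text
time_s: 7.45
eef_pos: [0.3947, -0.3285, 0.1634]
eef_rot: [-0.008, -0.087, 0.996, 0.007]
wrist_force: [-0.4, 0.7, -1.5]
opening: 0.669
t 7.45 pos [ 0.3947 -0.3285  0.1634] yaw 100.0 open 0.669 F [-0.4  0.7 -1.5] q [-0.92  0.13  1.81 -0.01  1.22 -2.67]
in target axes: [-0.101  0.046  0.467] in current axes: [-0.108  0.039  0.466]  turn: [ 0.005 -0.005  0.   ]
```

```bash
python3 -m pendant '[[[-0.06,0.02,0.05,0.005,-0.005,0],[-0.05,0.02,0.08,0,0,0],[0,0,0.08,0,0,0],[0,0,0.08,0,0,0],[0,0,0,0,0,0]]]'; python3 go.py 0.413 -0.316 0.07 100
```

```text
time_s: 8.07
eef_pos: [0.4133, -0.3135, 0.0991]
eef_rot: [-0.001, -0.088, 0.996, 0.003]
wrist_force: [0.3, -0.7, -1.2]
opening: 0.67
t 8.07 pos [ 0.4133 -0.3135  0.0991] yaw 100.0 open 0.67 F [ 0.3 -0.7 -1.2] q [-0.88  0.22  1.85  0.    1.07 -2.62]
in target axes: [ 0.004 -0.012  0.146] in current axes: [ 0.003 -0.013  0.146]  turn: [ 0.002 -0.001  0.   ]
```

```bash
python3 -m pendant '[[[0,-0.012,0.05,0.002,-0.001,0],[0,0,0.05,0,0,0],[0,0,0.03,0,0,0],[0,0,0,0,0,0]]]'; python3 go.py 0.413 -0.316 0.07 100
```

```text
time_s: 8.57
eef_pos: [0.4139, -0.3169, 0.0719]
eef_rot: [0.001, -0.087, 0.996, -0.001]
wrist_force: [-0.4, 0.3, -2.2]
opening: 0.673
t 8.57 pos [ 0.4139 -0.3169  0.0719] yaw 100.0 open 0.673 F [-0.4  0.3 -2.2] q [-0.88  0.27  1.86  0.    1.01 -2.63]
in target axes: [0.004 0.005 0.009] in current axes: [0.004 0.005 0.009]  turn: [-0.001  0.     0.   ]
```

```bash
python3 -m pendant '[[[0,0,0.008,0,0,0],[0,0,0.004,0,0,0],[0,0,0,0,0,0]]]'; python3 go.py 0.413 -0.316 0.07 100
```

```text
time_s: 8.95
eef_pos: [0.4144, -0.3174, 0.0701]
eef_rot: [0.001, -0.087, 0.996, -0.002]
wrist_force: [-0.1, 0.6, -0.5]
opening: 0.673
t 8.95 pos [ 0.4144 -0.3174  0.0701] yaw 100.0 open 0.673 F [-0.1  0.6 -0.5] q [-0.88  0.27  1.86  0.    1.   -2.63]
in target axes: [0.006 0.008 0.   ] in current axes: [0.006 0.008 0.   ]  turn: [-0.001  0.001  0.   ]
```

```bash
python3 -m pendant '[[[0,0,0.003,0,0,0],[0,0,0,0,0,0]]]'; python3 -m pendant '[[[0,0,0,0,0,0],[0,0,0,0,0,0],[0,0,0,0,0,0],[0,0,0,0,0,0],[0,0,0,0,0,0],[0,0,0,0,0,0]]]' 0;  python3 -m pendant '[[[0,0,-0.08,0,0,0],[0,0,-0.15,0,0,0],[0,0,-0.15,0,0,0],[0,0,-0.15,0,0,0],[0,0,-0.1,0,0,0],[0,0,0,0,0,0]]]'; python3 go.py 0.5680 0.0902 0.19 100
```

```text
time_s: 9.2
eef_pos: [0.4146, -0.3176, 0.0698]
eef_rot: [0.001, -0.087, 0.996, -0.002]
wrist_force: [1.1, 0.6, -1.6]
opening: 0.669
time_s: 9.95
eef_pos: [0.4151, -0.3183, 0.0707]
eef_rot: [0.002, -0.087, 0.996, -0.003]
wrist_force: [1.0, 0.5, 0.1]
opening: 1.001
time_s: 10.7
eef_pos: [0.415, -0.318, 0.2061]
eef_rot: [0.003, -0.087, 0.996, -0.005]
wrist_force: [-0.2, 0.1, -0.8]
opening: 0.997
t 10.7 pos [ 0.415  -0.318   0.2061] yaw 100.0 open 0.997 F [-0.2  0.1 -0.8] q [-0.88  0.08  1.77  0.    1.28 -2.63]
in target axes: [-1.108  1.877  0.08 ] in current axes: [-1.108  1.877  0.069]  turn: [-0.003  0.002  0.   ]
```

```bash
python3 -m pendant '[[[-0.12,0.2,0,-0.003,0.002,0],[-0.12,0.2,0,0,0,0],[-0.12,0.2,0,0,0,0],[-0.12,0.2,0,0,0,0],[-0.12,0.2,0,0,0,0],[-0.12,0.2,0,0,0,0],[-0.12,0.2,0,0,0,0],[-0.12,0.2,0,0,0,0],[-0.1,0.16,0,0,0,0],[0,0,0,0,0,0]]]'; python3 go.py 0.5680 0.0902 0.066 100;python3 - <<'E'
from h import *
c=grab("top"); cv2.imwrite("pics/t5.png",c["pixels"]);c=grab("side"); cv2.imwrite("pics/s5.png",c["pixels"])
E
```

```text
time_s: 11.95
eef_pos: [0.5632, 0.0778, 0.1994]
eef_rot: [-0.004, -0.086, 0.996, 0.001]
wrist_force: [0.3, -0.2, -0.5]
opening: 1.0
t 11.95 pos [0.5632 0.0778 0.1994] yaw 99.8 open 1.0 F [ 0.3 -0.2 -0.5] q [-0.07  0.2   1.65  0.    1.3  -1.81]
in target axes: [-0.034  0.057  0.667] in current axes: [-0.04   0.055  0.667]  turn: [ 0.001 -0.003 -0.001]
```

View pics/s5.png

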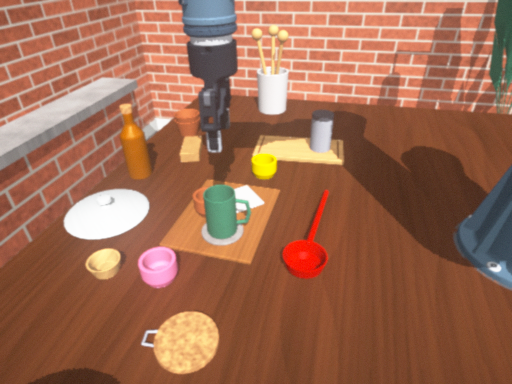

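View pics/t5.png

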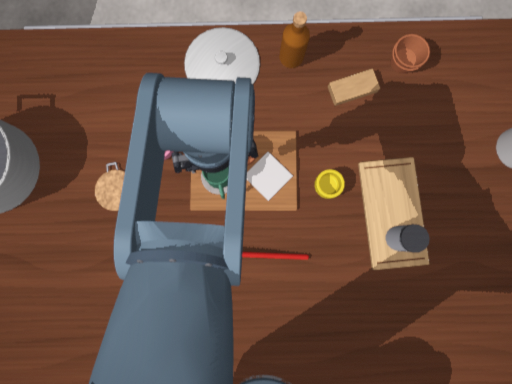

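The tin stands upright on the side board, at top pixel (414,238) and side pixel (322,132). The gripper is over the mug, so I descend.

```bash
python3 -m pendant '[[[-0.038,0.057,0.1,0,-0.003,0],[0,0,0.12,0,0,0],[0,0,0.12,0,0,0],[0,0,0,0,0,0]]]' 0; python3 go.py 0.5680 0.0902 0.066 100
```

```text
time_s: 12.55
eef_pos: [0.5669, 0.083, 0.1294]
eef_rot: [-0.0, -0.082, 0.997, 0.0]
wrist_force: [0.8, -0.3, 0.1]
opening: 0.999
t 12.55 pos [0.5669 0.083  0.1294] yaw 99.4 open 0.999 F [ 0.8 -0.3  0.1] q [-0.06  0.29  1.7   0.    1.16 -1.8 ]
in target axes: [-0.012  0.035  0.317] in current axes: [-0.011  0.035  0.317]  turn: [ 0.    -0.    -0.004]
```

```bash
python3 -m pendant '[[[-0.011,0.035,0,0,0,-0.004],[0,0,0.09,0,0,0],[0,0,0.09,0,0,0],[0,0,0.07,0,0,0],[0,0,0.06,0,0,0],[0,0,0,0,0,0]]]' 0; python3 go.py 0.5680 0.0902 0.066 100
```

```text
time_s: 13.3
eef_pos: [0.5689, 0.0893, 0.065]
eef_rot: [0.001, -0.088, 0.996, 0.0]
wrist_force: [-0.2, 0.1, -0.4]
opening: 0.999
t 13.3 pos [0.5689 0.0893 0.065 ] yaw 100.0 open 0.999 F [-0.2  0.1 -0.4] q [-0.05  0.38  1.72  0.    1.03 -1.8 ]
in target axes: [ 0.004  0.005 -0.005] in current axes: [ 0.004  0.005 -0.005]  turn: [0.    0.001 0.   ]
```

```bash
python3 -m pendant '[[[0,0,0,0,0,0],[0,0,0,0,0,0],[0,0,0,0,0,0],[0,0,0,0,0,0],[0,0,0,0,0,0],[0,0,0,0,0,0],[0,0,0,0,0,0]]]' 1; python3 go.py 0.5680 0.0902 0.066 100;  python3 -m pendant '[[[0,0,-0.08,0,0,0],[0,0,-0.12,0,0,0],[0,0,-0.12,0,0,0],[0,0,-0.12,0,0,0],[0,0,-0.06,0,0,0],[0,0,0,0,0,0]]]'; python3 go.py 0.533 -0.307 0.15 100
```

```text
time_s: 14.18
eef_pos: [0.5696, 0.0894, 0.0661]
eef_rot: [0.002, -0.088, 0.996, 0.0]
wrist_force: [-0.7, 0.4, -2.3]
opening: 0.698
t 14.18 pos [0.5696 0.0894 0.0661] yaw 100.0 open 0.698 F [-0.7  0.4 -2.3] q [-0.05  0.38  1.72  0.    1.03 -1.8 ]
in target axes: [0.007 0.005 0.001] in current axes: [0.007 0.005 0.001]  turn: [-0.     0.001  0.   ]
time_s: 14.92
eef_pos: [0.57, 0.0893, 0.1738]
eef_rot: [0.003, -0.088, 0.996, -0.0]
wrist_force: [0.3, 0.4, -1.9]
opening: 0.701
t 14.93 pos [0.57   0.0893 0.1738] yaw 100.1 open 0.701 F [ 0.3  0.4 -1.9] q [-0.05  0.24  1.66  0.    1.24 -1.8 ]
in target axes: [ 0.526 -1.919  0.119] in current axes: [ 0.529 -1.919  0.117]  turn: [-0.     0.002  0.   ]
```

Run:
```python
from h import *
c=grab("top"); crop(c,160,100,300,215,5,"pics/t6.png");c=grab("side"); crop(c,150,60,330,260,3,"pics/s6.png")
```

```text
(no output)
```

View pics/s6.png

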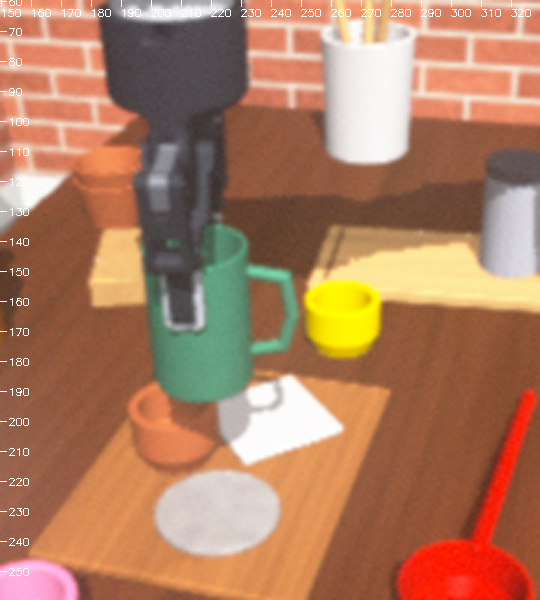

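View pics/t6.png

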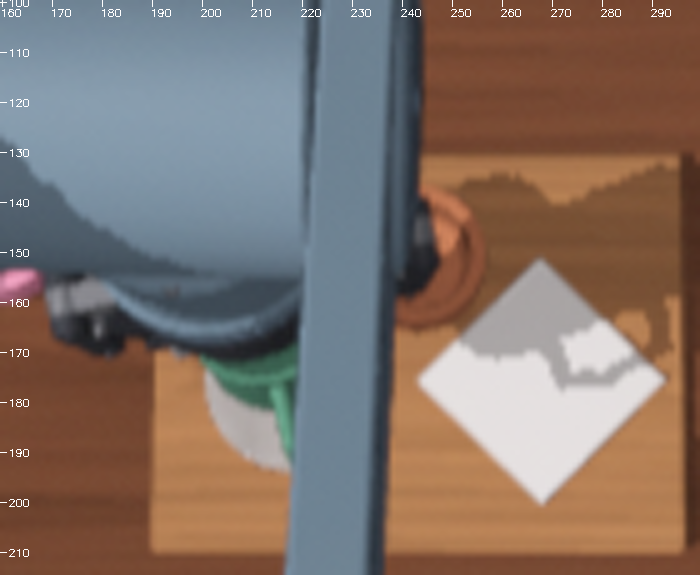

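```bash
python3 -m pendant '[[[0.03,-0.08,0,0,0,0],[0.05,-0.17,0,0,0,0],[0.05,-0.17,0,0,0,0],[0.05,-0.17,0,0,0,0],[0.05,-0.17,0,0,0,0],[0.05,-0.17,0,0,0,0],[0.05,-0.17,0,0,0,0],[0.05,-0.17,0,0,0,0],[0.05,-0.17,0,0,0,0],[0.04,-0.15,0,0,0,0],[0.02,-0.1,0,0,0,0],[0,0,0,0,0,0]]]'; python3 go.py 0.533 -0.307 0.066 100
python3 - <<'E'
from h import *
c=grab("side"); print(ray(c,222.2,230.7,.015))
E
```

```text
time_s: 16.52
eef_pos: [0.5177, -0.2789, 0.1584]
eef_rot: [-0.009, -0.086, 0.996, 0.004]
wrist_force: [-0.4, -0.0, -2.0]
opening: 0.7
t 16.52 pos [ 0.5177 -0.2789  0.1584] yaw 99.9 open 0.7 F [-0.4 -0.  -2. ] q [-0.69  0.3   1.62 -0.01  1.24 -2.43]
in target axes: [-0.051 -0.152  0.462] in current axes: [-0.059 -0.156  0.459]  turn: [ 0.003 -0.005 -0.001]
[0.56595193 0.09441935 0.015     ]
```

```bash
python3 -m pendant '[[[-0.03,-0.08,0.05,0.003,-0.005,0],[-0.025,-0.07,0.08,0,0,0],[0,0,0.08,0,0,0],[0,0,0.08,0,0,0],[0,0,0,0,0,0]]]'; python3 go.py 0.533 -0.307 0.066 100
```

```text
time_s: 17.2
eef_pos: [0.5346, -0.3029, 0.0948]
eef_rot: [-0.0, -0.089, 0.996, 0.001]
wrist_force: [-0.4, 0.5, -0.8]
opening: 0.701
t 17.2 pos [ 0.5346 -0.3029  0.0948] yaw 100.2 open 0.701 F [-0.4  0.5 -0.8] q [-0.71  0.42  1.6   0.    1.12 -2.46]
in target axes: [ 0.012 -0.019  0.144] in current axes: [ 0.011 -0.019  0.144]  turn: [ 0.001 -0.     0.001]
```

```bash
python3 -m pendant '[[[0.01,-0.018,0.05,0,0,0],[0,0,0.05,0,0,0],[0,0,0.03,0,0,0],[0,0,0.01,0,0,0],[0,0,0,0,0,0]]]'; python3 go.py 0.533 -0.307 0.066 100
```

```text
time_s: 17.82
eef_pos: [0.5338, -0.307, 0.066]
eef_rot: [0.0, -0.089, 0.996, 0.001]
wrist_force: [0.7, 0.7, -2.8]
opening: 0.701
t 17.82 pos [ 0.5338 -0.307   0.066 ] yaw 100.2 open 0.701 F [ 0.7  0.7 -2.8] q [-0.72  0.46  1.61  0.    1.07 -2.46]
in target axes: [ 0.004  0.001 -0.   ] in current axes: [ 0.004  0.001 -0.   ]  turn: [0.    0.    0.001]
```

```bash
python3 -m pendant '[[[0,0,0.006,0,0,0],[0,0,0.003,0,0,0],[0,0,0,0,0,0]]]'; python3 -m pendant '[[[0,0,0,0,0,0],[0,0,0,0,0,0],[0,0,0,0,0,0],[0,0,0,0,0,0],[0,0,0,0,0,0],[0,0,0,0,0,0]]]' 0; python3 -m pendant '[[[0,0,-0.08,0,0,0],[0,0,-0.15,0,0,0],[0,0,-0.15,0,0,0],[0,0,-0.15,0,0,0],[0,0,-0.05,0,0,0],[0,0,0,0,0,0]]]'; python3 go.py 0.6188 0.033 0.18 100
```

```text
time_s: 18.2
eef_pos: [0.5343, -0.3074, 0.0649]
eef_rot: [0.001, -0.089, 0.996, -0.0]
wrist_force: [-0.6, -0.4, -2.1]
opening: 0.7
time_s: 18.95
eef_pos: [0.5352, -0.3081, 0.0663]
eef_rot: [0.002, -0.089, 0.996, -0.001]
wrist_force: [-0.4, -0.7, 0.6]
opening: 1.002
time_s: 19.7
eef_pos: [0.5351, -0.3082, 0.1901]
eef_rot: [0.003, -0.089, 0.996, -0.002]
wrist_force: [0.1, 0.5, 0.1]
opening: 0.999
t 19.7 pos [ 0.5351 -0.3082  0.1901] yaw 100.2 open 0.999 F [0.1 0.5 0.1] q [-0.72  0.31  1.54  0.    1.29 -2.46]
in target axes: [-0.708  1.607  0.05 ] in current axes: [-0.714  1.605  0.047]  turn: [-0.001  0.002  0.001]
```

Run:
```python
from h import *
c=grab("top"); cv2.imwrite("pics/t7.png",c["pixels"]); crop(c,185,125,305,215,6,"pics/t7c.png");c=grab("side"); cv2.imwrite("pics/s7.png",c["pixels"]);crop(c,160,150,290,260,5,"pics/s7c.png")
```

```text
(no output)
```

View pics/t7.png

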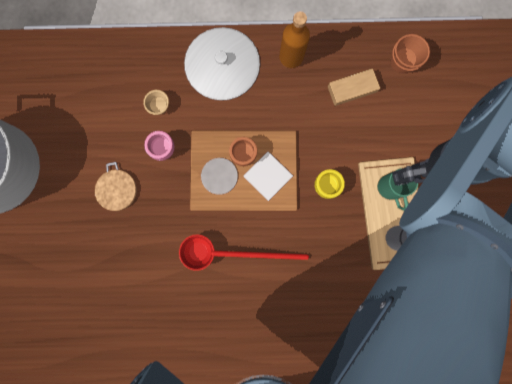

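View pics/t7c.png

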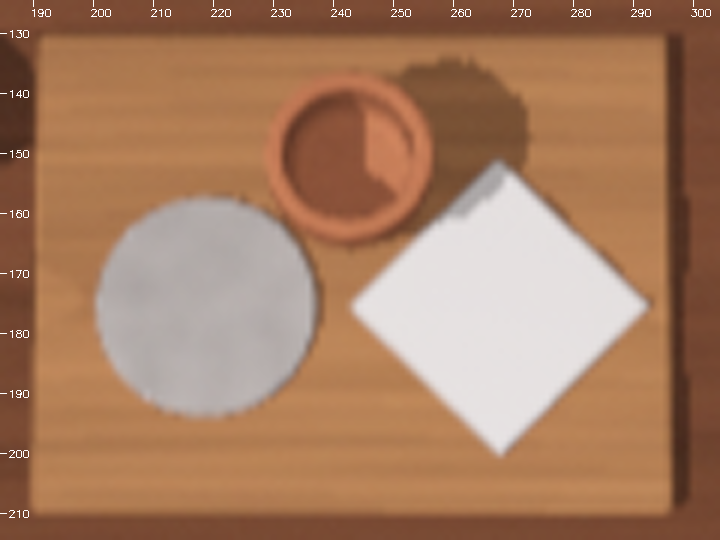

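View pics/s7.png

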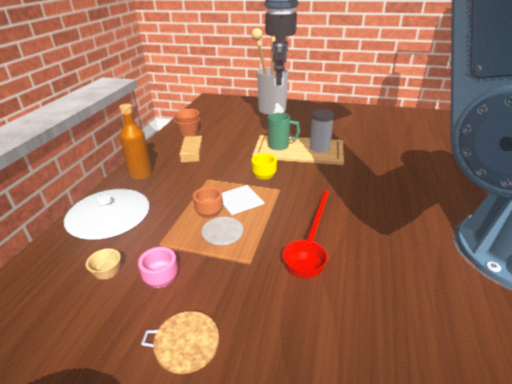

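View pics/s7c.png

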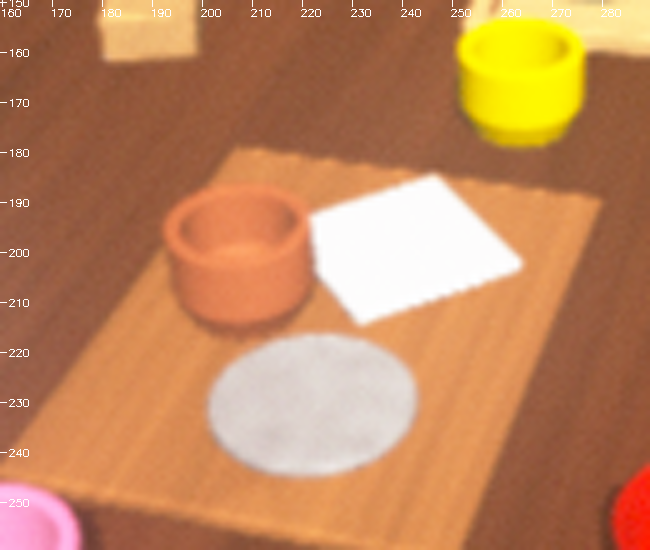

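Mug and tin both stand upright on the side board, at side pixels (279,132) and (321,132). The bowl is unmoved, with its rim at top pixel (242.8,150.5), and both coasters are bare.

Run:
```python
from h import *
from scipy.optimize import least_squares
T=grab("top");S=grab("side")
def ext(c,x,y,z,r):
    p=circ(c,x,y,z,r); return (p.max(0)+p.min(0))/2
def fit(obs,z,r):
    return least_squares(lambda q:np.concatenate([ext(c,*q,z,r)-o for c,o in obs]),[.55,.1]).x.round(4)
for n,z,r,t,s in(("round",.015,.043,(219.1,175.7),(221.9,230.5)),("bowlrim",.056,.032,(242.8,150.5),(160+238/5-.5,None)),("triv",.012,.048,(114.75,189.9),(186,341.5))):
    print(n,"top",fit([(T,np.array(t))],z,r), "side",fit([(S,np.array(s))],z,r) if s[1] else "")
for p,q in(((267.83,159.3-8.5),(160+437/5-.5,150+174/5-.5)),((185+650/6-.5,125+306/6-.5),(160+523/5-.5,150+264/5-.5)),((185+350/6-.5,125+307/6-.5),None)):
    print(ray(T,*p,.015).round(4), ray(S,*q,.015).round(4) if q else "")
```

```text
round top [0.5688 0.0899] side [0.5674 0.0919]
bowlrim top [0.6189 0.0328] side 
triv top [0.5413 0.3342] side [0.5389 0.3357]
[ 0.6251 -0.0255  0.015 ] [ 0.5638 -0.0834  0.015 ]
[ 0.5652 -0.0822  0.015 ] [ 0.506  -0.0205  0.015 ]
[0.5674 0.0345 0.015 ]
```

```bash
python3 -m pendant '[[[-0.08,0.19,0,0,0,0],[-0.08,0.19,0,0,0,0],[-0.08,0.19,0,0,0,0],[-0.08,0.19,0,0,0,0],[-0.08,0.19,0,0,0,0],[-0.08,0.19,0,0,0,0],[-0.08,0.19,0,0,0,0],[-0.08,0.19,0,0,0,0],[-0.05,0.1,0,0,0,0],[0,0,0,0,0,0]]]' 0; python3 go.py 0.6188 0.0332 0.12 100
```

```text
time_s: 21.15
eef_pos: [0.6086, 0.0478, 0.174]
eef_rot: [-0.009, -0.088, 0.996, 0.004]
wrist_force: [-0.5, -0.4, -0.3]
opening: 1.003
t 21.15 pos [0.6086 0.0478 0.174 ] yaw 100.1 open 1.003 F [-0.5 -0.4 -0.3] q [-0.12  0.32  1.55  0.    1.29 -1.87]
in target axes: [-0.038 -0.081  0.27 ] in current axes: [-0.042 -0.083  0.268]  turn: [ 0.003 -0.005  0.   ]
```

```bash
python3 -m pendant '[[[-0.042,-0.083,0.05,0.003,-0.005,0],[0,0,0.12,0,0,0],[0,0,0.12,0,0,0],[0,0,0,0,0,0]]]' 0; python3 go.py 0.6188 0.0332 0.024 100
```

```text
time_s: 21.65
eef_pos: [0.6196, 0.0254, 0.1103]
eef_rot: [-0.001, -0.086, 0.996, -0.001]
wrist_force: [-0.2, 0.4, -0.4]
opening: 1.001
t 21.65 pos [0.6196 0.0254 0.1103] yaw 99.8 open 1.001 F [-0.2  0.4 -0.4] q [-0.15  0.41  1.58 -0.    1.16 -1.89]
in target axes: [-0.003  0.039  0.431] in current axes: [-0.004  0.04   0.431]  turn: [-0.001 -0.001 -0.001]
```

```bash
python3 -m pendant '[[[-0.003,0.04,0.04,0,0,0],[0,0,0.09,0,0,0],[0,0,0.09,0,0,0],[0,0,0.04,0,0,0],[0,0,0,0,0,0]]]' 0; python3 go.py 0.6188 0.0332 0.024 100
```

```text
time_s: 22.28
eef_pos: [0.6197, 0.0318, 0.0557]
eef_rot: [-0.0, -0.085, 0.996, -0.001]
wrist_force: [-0.5, -0.4, -0.3]
opening: 0.999
t 22.27 pos [0.6197 0.0318 0.0557] yaw 99.7 open 0.999 F [-0.5 -0.4 -0.3] q [-0.14  0.48  1.6  -0.    1.06 -1.88]
in target axes: [0.003 0.008 0.159] in current axes: [0.003 0.008 0.159]  turn: [-0.001 -0.    -0.002]
```

```bash
python3 -m pendant '[[[0.003,0.008,0.05,0,0,-0.002],[0,0,0.05,0,0,0],[0,0,0.05,0,0,0],[0,0,0.01,0,0,0],[0,0,0,0,0,0]]]' 0; python3 go.py 0.6188 0.0332 0.024 100
```

```text
time_s: 22.9
eef_pos: [0.6195, 0.0333, 0.0222]
eef_rot: [0.0, -0.088, 0.996, -0.002]
wrist_force: [1.4, 0.8, 0.1]
opening: 0.997
t 22.9 pos [0.6195 0.0333 0.0222] yaw 100.1 open 0.997 F [1.4 0.8 0.1] q [-0.14  0.53  1.61 -0.    1.   -1.88]
in target axes: [ 0.003  0.    -0.009] in current axes: [ 0.003 -0.    -0.009]  turn: [-0.001  0.     0.001]
```

```bash
python3 -m pendant '[[[0,0,0,0,0,0],[0,0,0,0,0,0],[0,0,0,0,0,0],[0,0,0,0,0,0],[0,0,0,0,0,0],[0,0,0,0,0,0],[0,0,0,0,0,0]]]' 1; python3 go.py 0.6188 0.0332 0.024 100;  python3 -m pendant '[[[0,0,-0.06,0,0,0],[0,0,-0.12,0,0,0],[0,0,-0.12,0,0,0],[0,0,-0.12,0,0,0],[0,0,-0.06,0,0,0],[0,0,0,0,0,0]]]'; python3 go.py 0.5405 0.3347 0.1 100
```

```text
time_s: 23.78
eef_pos: [0.6203, 0.0332, 0.0233]
eef_rot: [0.001, -0.088, 0.996, -0.002]
wrist_force: [-0.1, 0.1, -0.1]
opening: 0.74
t 23.77 pos [0.6203 0.0332 0.0233] yaw 100.1 open 0.74 F [-0.1  0.1 -0.1] q [-0.14  0.53  1.61 -0.    1.   -1.88]
in target axes: [ 0.007  0.001 -0.003] in current axes: [ 0.007  0.001 -0.003]  turn: [-0.001  0.001  0.001]
time_s: 24.52
eef_pos: [0.6191, 0.0337, 0.1238]
eef_rot: [0.001, -0.088, 0.996, -0.002]
wrist_force: [-0.6, -0.1, -2.4]
opening: 0.732
t 24.52 pos [0.6191 0.0337 0.1238] yaw 100.1 open 0.732 F [-0.6 -0.1 -2.4] q [-0.14  0.39  1.58 -0.    1.18 -1.88]
in target axes: [0.126 1.55  0.119] in current axes: [0.123 1.551 0.114]  turn: [-0.001  0.     0.001]
```

```bash
python3 -m pendant '[[[0.005,0.08,0,0,0,0],[0.01,0.15,0,0,0,0],[0.01,0.15,0,0,0,0],[0.01,0.15,0,0,0,0],[0.01,0.15,0,0,0,0],[0.01,0.15,0,0,0,0],[0.015,0.15,0,0,0,0],[0.015,0.15,0,0,0,0],[0.015,0.15,0,0,0,0],[0.015,0.15,0,0,0,0],[0.01,0.08,0,0,0,0],[0,0,0,0,0,0]]]'; python3 go.py 0.5415 0.3345 0.0253 100
```

```text
time_s: 26.02
eef_pos: [0.5234, 0.3435, 0.1078]
eef_rot: [-0.013, -0.09, 0.996, -0.001]
wrist_force: [0.0, 0.1, -2.1]
opening: 0.738
t 26.02 pos [0.5234 0.3435 0.1078] yaw 100.3 open 0.738 F [ 0.   0.1 -2.1] q [ 0.39  0.44  1.55  0.01  1.19 -1.36]
in target axes: [-0.081 -0.06   0.412] in current axes: [-0.092 -0.06   0.41 ]  turn: [-0.    -0.008  0.002]
```

```bash
python3 -m pendant '[[[-0.05,-0.03,0.04,0,-0.008,0.002],[-0.04,-0.03,0.06,0,0,0],[0,0,0.08,0,0,0],[0,0,0.08,0,0,0],[0,0,0,0,0,0]]]'; python3 go.py 0.5415 0.3345 0.0253 100
```

```text
time_s: 26.65
eef_pos: [0.5431, 0.3311, 0.0505]
eef_rot: [-0.002, -0.085, 0.996, -0.001]
wrist_force: [0.3, -0.3, -2.1]
opening: 0.738
t 26.65 pos [0.5431 0.3311 0.0505] yaw 99.8 open 0.738 F [ 0.3 -0.3 -2.1] q [ 0.36  0.52  1.56 -0.    1.07 -1.38]
in target axes: [0.005 0.018 0.126] in current axes: [0.004 0.019 0.126]  turn: [-0.001 -0.002 -0.001]
```

```bash
python3 -m pendant '[[[0.004,0.019,0.05,0,-0.002,-0.001],[0,0,0.04,0,0,0],[0,0,0.02,0,0,0],[0,0,0,0,0,0]]]'; python3 go.py 0.5415 0.3345 0.0253 100
```

```text
time_s: 27.15
eef_pos: [0.5416, 0.3356, 0.0275]
eef_rot: [0.001, -0.087, 0.996, -0.001]
wrist_force: [-0.1, -0.4, -2.1]
opening: 0.735
t 27.15 pos [0.5416 0.3356 0.0275] yaw 100.0 open 0.735 F [-0.1 -0.4 -2.1] q [ 0.37  0.55  1.56 -0.    1.02 -1.37]
in target axes: [ 0.002 -0.005  0.011] in current axes: [ 0.002 -0.005  0.011]  turn: [-0.001  0.001  0.   ]
```

```bash
python3 -m pendant '[[[0.002,-0.005,0.008,0,0,0],[0,0,0.005,0,0,0],[0,0,0,0,0,0]]]'; python3 go.py 0.5415 0.3345 0.0253 100;python3 - <<'E'
from h import *
c=grab("side"); crop(c,110,240,270,384,5,"pics/s8.png")
E
```

```text
time_s: 27.52
eef_pos: [0.5421, 0.3347, 0.0257]
eef_rot: [0.002, -0.087, 0.996, -0.001]
wrist_force: [0.9, 0.5, -1.9]
opening: 0.735
t 27.52 pos [0.5421 0.3347 0.0257] yaw 100.0 open 0.735 F [ 0.9  0.5 -1.9] q [ 0.37  0.55  1.57 -0.    1.02 -1.38]
in target axes: [ 0.003 -0.     0.002] in current axes: [ 0.003 -0.     0.002]  turn: [-0.001  0.001  0.   ]
```

View pics/s8.png

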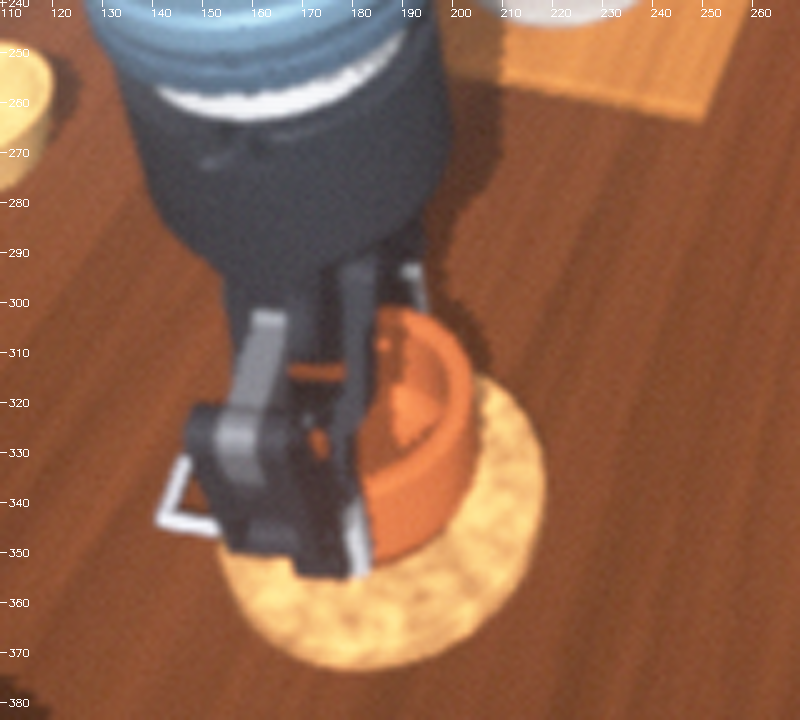

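The bowl hangs just above the middle of the trivet, at side pixels roughly (178,330). I lower until the force changes, then release.

```bash
python3 -m pendant '[[[0,0,0.006,0,0,0],[0,0,0.003,0,0,0],[0,0,0,0,0,0]]]'; python3 go.py 0.5415 0.3345 0.0253 100; python3 -m pendant '[[[0,0,0,0,0,0],[0,0,0,0,0,0],[0,0,0,0,0,0],[0,0,0,0,0,0],[0,0,0,0,0,0],[0,0,0,0,0,0]]]' 0; python3 -m pendant '[[[0,0,-0.06,0,0,0],[0,0,-0.15,0,0,0],[0,0,-0.15,0,0,0],[0,0,-0.15,0,0,0],[0,0,-0.15,0,0,0],[0,0,-0.15,0,0,0],[0,0,0,0,0,0]]]'; python3 go.py 0.533 -0.307 0.2 100
```

```text
time_s: 27.95
eef_pos: [0.5424, 0.3348, 0.0253]
eef_rot: [0.002, -0.087, 0.996, -0.001]
wrist_force: [-0.2, -0.3, -0.7]
opening: 0.738
t 27.95 pos [0.5424 0.3348 0.0253] yaw 100.0 open 0.738 F [-0.2 -0.3 -0.7] q [ 0.37  0.56  1.56 -0.    1.02 -1.38]
in target axes: [ 0.005 -0.001 -0.   ] in current axes: [ 0.005 -0.001 -0.   ]  turn: [-0.001  0.002  0.   ]
time_s: 28.7
eef_pos: [0.5433, 0.3351, 0.0254]
eef_rot: [0.003, -0.087, 0.996, -0.0]
wrist_force: [0.6, -0.0, -0.6]
opening: 1.0
time_s: 29.58
eef_pos: [0.5428, 0.3355, 0.198]
eef_rot: [0.005, -0.087, 0.996, 0.0]
wrist_force: [-0.2, 0.7, -0.2]
opening: 1.0
t 29.57 pos [0.5428 0.3355 0.198 ] yaw 100.0 open 1.0 F [-0.2  0.7 -0.2] q [ 0.37  0.34  1.48 -0.    1.31 -1.38]
in target axes: [ 0.606 -3.155 -0.01 ] in current axes: [ 0.608 -3.155 -0.015]  turn: [-0.     0.003  0.   ]
```

Move partway back, and look while the trivet and the side board are both unobstructed.

```bash
python3 -m pendant '[[[0.04,-0.2,0,0,0.003,0],[0.04,-0.22,0,0,0,0],[0.04,-0.22,0,0,0,0],[0.04,-0.22,0,0,0,0],[0.04,-0.22,0,0,0,0],[0.04,-0.22,0,0,0,0],[0.04,-0.22,0,0,0,0],[0.04,-0.22,0,0,0,0],[0,0,0,0,0,0]]]' 0; python3 go.py 0.533 -0.307 0.2 100;  python3 - <<'E'
from h import *
c=grab("top"); cv2.imwrite("pics/t9.png",c["pixels"]); crop(c,85,150,165,220,8,"pics/t9c.png"); crop(c,350,140,450,270,5,"pics/t9d.png");c=grab("side"); crop(c,110,240,270,384,5,"pics/s9.png"); crop(c,240,90,360,180,6,"pics/s9d.png")
E
```

```text
time_s: 30.7
eef_pos: [0.5357, -0.0283, 0.1917]
eef_rot: [-0.003, -0.088, 0.996, 0.0]
wrist_force: [-1.0, -0.3, -0.2]
opening: 1.001
t 30.7 pos [ 0.5357 -0.0283  0.1917] yaw 100.2 open 1.001 F [-1.  -0.3 -0.2] q [-0.27  0.14  1.74 -0.    1.27 -2.02]
in target axes: [ 0.255 -1.37  -0.041] in current axes: [ 0.259 -1.369 -0.042]  turn: [ 0.    -0.002  0.001]
```

View pics/t9c.png

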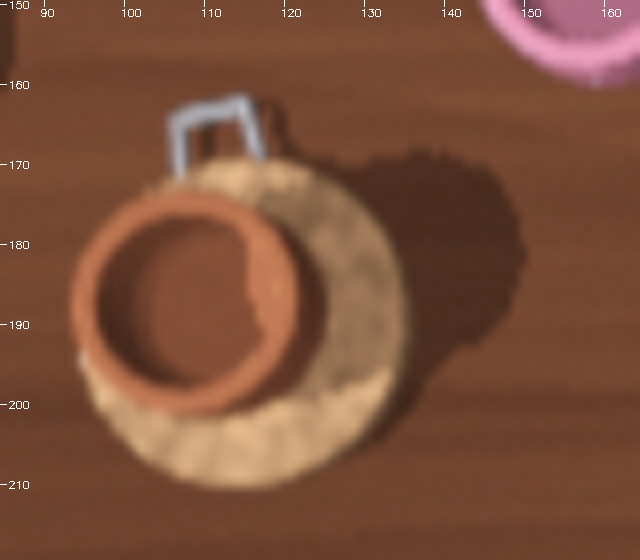

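View pics/t9d.png

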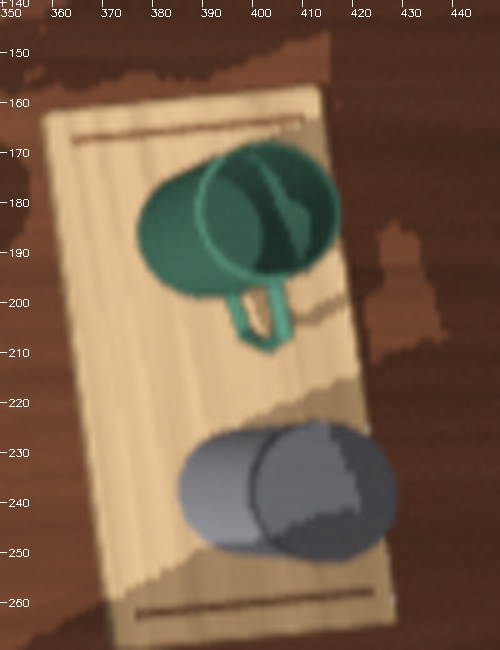

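View pics/s9d.png

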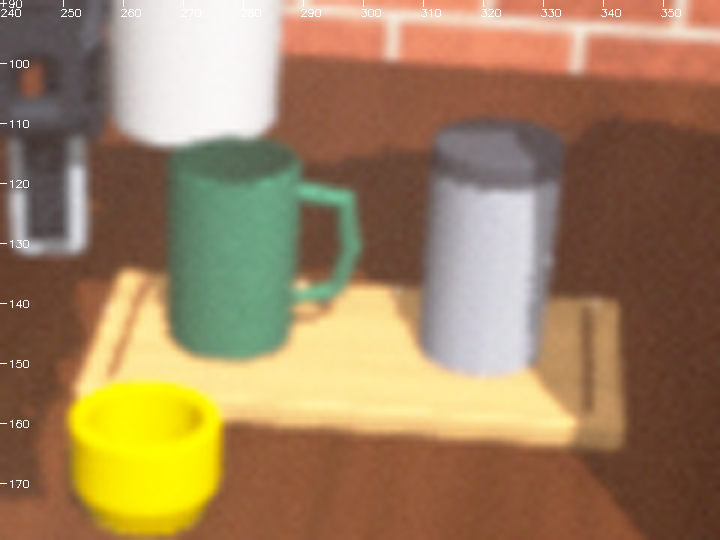

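View pics/s9.png

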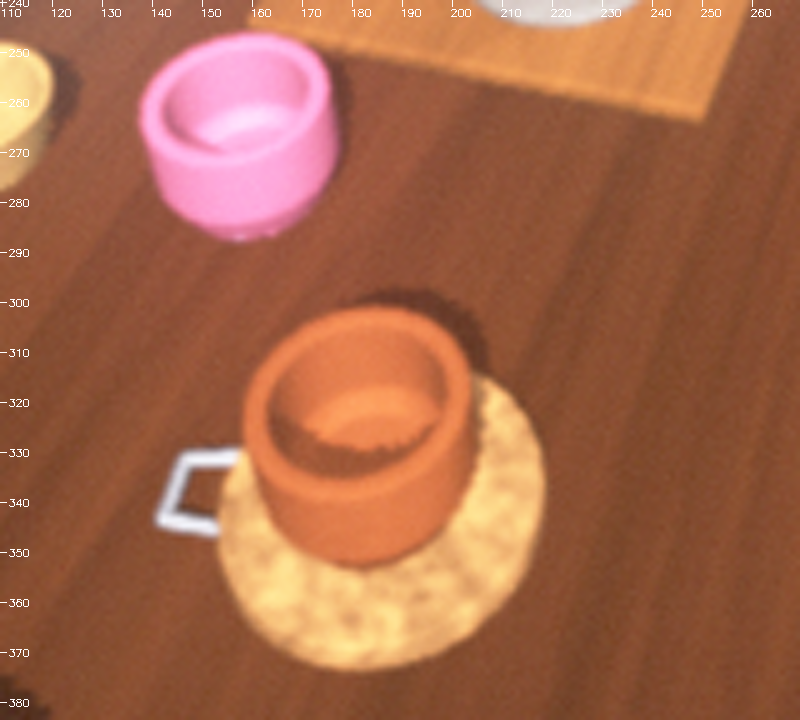

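```bash
cat >> h.py <<'E'
from scipy.optimize import least_squares
def ext(c,x,y,z,r):
    p=circ(c,x,y,z,r); return (p.max(0)+p.min(0))/2
def fit(c,uv,z,r):
    return least_squares(lambda q:ext(c,*q,z,r)-np.array(uv),[.55,.1]).x.round(4)
E
python3 - <<'E'
from h import *
T=grab("top");S=grab("side")
print("bowl",fit(T,(107.6,187.4),.058,.032),fit(S,(181,320.2),.058,.032))
print("mug",fit(T,(403.1,181.5),.104,.031),"tin",fit(T,(414,237.9),.119,.0295))
E
```

```text
bowl [0.5417 0.3356] [0.5407 0.3351]
mug [ 0.5346 -0.3057] tin [ 0.4159 -0.315 ]
```

The bowl is within about 1.5 mm of the trivet's centre and upright. The mug is regrasped at its release pose.

```bash
python3 -m pendant '[[[0.03,-0.17,0,0,0,0],[0.03,-0.18,0,0,0,0],[0.03,-0.18,0,0,0,0],[0.03,-0.18,0,0,0,0],[0.03,-0.18,0,0,0,0],[0.03,-0.18,0,0,0,0],[0.03,-0.15,0,0,0,0],[0,0,0,0,0,0]]]' 0; python3 go.py 0.5348 -0.3078 0.12 100
```

```text
time_s: 31.9
eef_pos: [0.5441, -0.2661, 0.1904]
eef_rot: [-0.003, -0.101, 0.995, 0.002]
wrist_force: [-0.1, 1.0, -0.6]
opening: 1.0
t 31.9 pos [ 0.5441 -0.2661  0.1904] yaw 101.6 open 1.0 F [-0.1  1.  -0.6] q [-0.65  0.29  1.56 -0.    1.3  -2.42]
in target axes: [ 0.082 -0.197  0.352] in current axes: [ 0.086 -0.196  0.351]  turn: [ 0.002 -0.002  0.009]
```

```bash
python3 go.py 0.5348 -0.3078 0.12 100
```

```text
t 31.9 pos [ 0.5441 -0.2661  0.1904] yaw 101.6 open 1.0 F [-0.1  1.  -0.6] q [-0.65  0.29  1.56 -0.    1.3  -2.42]
in target axes: [ 0.082 -0.197  0.352] in current axes: [ 0.086 -0.196  0.351]  turn: [ 0.002 -0.002  0.009]
```

```bash
python3 -m pendant '[[[0.045,-0.1,0,0.002,-0.002,0.009],[0.04,-0.1,0.06,0,0,0],[0,0,0.12,0,0,0],[0,0,0.05,0,0,0],[0,0,0,0,0,0]]]' 0; python3 go.py 0.5348 -0.3078 0.065 100
```

```text
time_s: 32.52
eef_pos: [0.5346, -0.3089, 0.1413]
eef_rot: [0.0, -0.088, 0.996, -0.0]
wrist_force: [-0.7, -0.6, 0.1]
opening: 1.003
t 32.52 pos [ 0.5346 -0.3089  0.1413] yaw 100.1 open 1.003 F [-0.7 -0.6  0.1] q [-0.72  0.36  1.57 -0.    1.21 -2.46]
in target axes: [-0.002  0.005  0.382] in current axes: [-0.002  0.005  0.382]  turn: [-0.     0.     0.001]
```

```bash
python3 -m pendant '[[[-0.002,0.005,0.08,0,0,0],[0,0,0.1,0,0,0],[0,0,0.1,0,0,0],[0,0,0.08,0,0,0],[0,0,0.01,0,0,0],[0,0,0,0,0,0]]]' 0; python3 go.py 0.5348 -0.3078 0.065 100;  python3 -m pendant '[[[0,0,0,0,0,0],[0,0,0,0,0,0],[0,0,0,0,0,0],[0,0,0,0,0,0],[0,0,0,0,0,0],[0,0,0,0,0,0],[0,0,0,0,0,0]]]' 1; python3 go.py 0.5348 -0.3078 0.065 100
```

```text
time_s: 33.28
eef_pos: [0.5354, -0.3074, 0.0627]
eef_rot: [0.0, -0.089, 0.996, -0.001]
wrist_force: [-0.3, -0.6, -0.7]
opening: 1.002
t 33.27 pos [ 0.5354 -0.3074  0.0627] yaw 100.2 open 1.002 F [-0.3 -0.6 -0.7] q [-0.71  0.46  1.61 -0.    1.06 -2.46]
in target axes: [ 0.003 -0.001 -0.011] in current axes: [ 0.003 -0.001 -0.011]  turn: [-0.     0.     0.001]
time_s: 34.15
eef_pos: [0.5361, -0.308, 0.0643]
eef_rot: [0.001, -0.089, 0.996, -0.002]
wrist_force: [-0.9, 0.9, -2.3]
opening: 0.697
t 34.15 pos [ 0.5361 -0.308   0.0643] yaw 100.2 open 0.697 F [-0.9  0.9 -2.3] q [-0.71  0.46  1.61 -0.    1.07 -2.46]
in target axes: [ 0.006  0.002 -0.004] in current axes: [ 0.006  0.002 -0.004]  turn: [-0.001  0.001  0.001]
```

```bash
python3 -m pendant '[[[0,0,-0.06,0,0,0],[0,0,-0.12,0,0,0],[0,0,-0.12,0,0,0],[0,0,-0.12,0,0,0],[0,0,-0.06,0,0,0],[0,0,0,0,0,0]]]'; python3 go.py 0.5700 0.09 0.16 100; python3 -m pendant '[[[-0.02,0.08,0,0,0,0],[-0.05,0.17,0,0,0,0],[-0.05,0.17,0,0,0,0],[-0.05,0.17,0,0,0,0],[-0.05,0.17,0,0,0,0],[-0.05,0.17,0,0,0,0],[-0.05,0.17,0,0,0,0],[-0.05,0.17,0,0,0,0],[-0.05,0.17,0,0,0,0],[-0.05,0.17,0,0,0,0],[-0.02,0.1,0,0,0,0],[0,0,0,0,0,0]]]'; python3 go.py 0.5700 0.09 0.0653 100
```

```text
time_s: 34.9
eef_pos: [0.5361, -0.3079, 0.1664]
eef_rot: [0.002, -0.089, 0.996, -0.002]
wrist_force: [0.4, -0.5, -2.4]
opening: 0.7
t 34.9 pos [ 0.5361 -0.3079  0.1664] yaw 100.2 open 0.7 F [ 0.4 -0.5 -2.4] q [-0.71  0.33  1.56 -0.    1.25 -2.46]
in target axes: [-0.512  1.93   0.032] in current axes: [-0.519  1.928  0.025]  turn: [-0.001  0.001  0.001]
time_s: 36.4
eef_pos: [0.5605, 0.0717, 0.1515]
eef_rot: [-0.01, -0.09, 0.996, 0.005]
wrist_force: [0.8, -0.1, -1.7]
opening: 0.699
t 36.4 pos [0.5605 0.0717 0.1515] yaw 100.4 open 0.699 F [ 0.8 -0.1 -1.7] q [-0.09  0.26  1.69  0.01  1.22 -1.84]
in target axes: [-0.063  0.082  0.431] in current axes: [-0.071  0.076  0.431]  turn: [ 0.004 -0.006  0.002]
```

```bash
python3 -m pendant '[[[-0.04,0.04,0,0.004,-0.006,0.002],[-0.025,0.04,0.06,0,0,0],[0,0,0.08,0,0,0],[0,0,0.08,0,0,0],[0,0,0.05,0,0,0],[0,0,0,0,0,0]]]'; python3 go.py 0.5700 0.09 0.0653 100
```

```text
time_s: 37.15
eef_pos: [0.5689, 0.0892, 0.0905]
eef_rot: [-0.002, -0.086, 0.996, -0.001]
wrist_force: [0.4, 0.1, -1.6]
opening: 0.705
t 37.15 pos [0.5689 0.0892 0.0905] yaw 99.9 open 0.705 F [ 0.4  0.1 -1.6] q [-0.05  0.35  1.71 -0.    1.09 -1.79]
in target axes: [-0.006  0.003  0.126] in current axes: [-0.007  0.003  0.126]  turn: [-0.    -0.001 -0.001]
```

```bash
python3 -m pendant '[[[-0.006,0.003,0.05,0,-0.001,0],[0,0,0.04,0,0,0],[0,0,0.02,0,0,0],[0,0,0.005,0,0,0],[0,0,0,0,0,0]]]'; python3 go.py 0.5700 0.09 0.0653 100
```

```text
time_s: 37.78
eef_pos: [0.571, 0.0896, 0.067]
eef_rot: [0.001, -0.086, 0.996, -0.001]
wrist_force: [0.6, -0.2, -1.4]
opening: 0.701
t 37.77 pos [0.571  0.0896 0.067 ] yaw 99.8 open 0.701 F [ 0.6 -0.2 -1.4] q [-0.05  0.38  1.72 -0.    1.04 -1.79]
in target axes: [0.005 0.003 0.008] in current axes: [0.005 0.003 0.008]  turn: [-0.     0.    -0.001]
```

```bash
python3 -m pendant '[[[0.006,0.003,0.008,0,0,0],[0,0,0.004,0,0,0],[0,0,0.002,0,0,0],[0,0,0,0,0,0]]]'; python3 go.py 0.5700 0.09 0.0653 100
```

```text
time_s: 38.28
eef_pos: [0.5702, 0.0901, 0.0652]
eef_rot: [0.002, -0.086, 0.996, -0.001]
wrist_force: [0.1, -0.4, -2.0]
opening: 0.698
t 38.27 pos [0.5702 0.0901 0.0652] yaw 99.8 open 0.698 F [ 0.1 -0.4 -2. ] q [-0.05  0.39  1.72 -0.    1.03 -1.79]
in target axes: [ 0.001 -0.    -0.001] in current axes: [ 0.001 -0.    -0.001]  turn: [-0.001  0.001 -0.001]
```

```bash
python3 -m pendant '[[[0,0,0.005,0,0,0],[0,0,0.002,0,0,0],[0,0,0,0,0,0]]]'; python3 -m pendant '[[[0,0,0,0,0,0],[0,0,0,0,0,0],[0,0,0,0,0,0],[0,0,0,0,0,0],[0,0,0,0,0,0],[0,0,0,0,0,0]]]' 0; python3 -m pendant '[[[0,0,-0.06,0,0,0],[0,0,-0.15,0,0,0],[0,0,-0.15,0,0,0],[0,0,-0.15,0,0,0],[0,0,-0.15,0,0,0],[0,0,0,0,0,0]]]'; python3 go.py 0.415 -0.3178 0.2 100
```

```text
time_s: 38.65
eef_pos: [0.5705, 0.0901, 0.0651]
eef_rot: [0.002, -0.086, 0.996, -0.001]
wrist_force: [-0.7, -0.4, 0.5]
opening: 0.695
time_s: 39.4
eef_pos: [0.5714, 0.09, 0.065]
eef_rot: [0.003, -0.086, 0.996, -0.001]
wrist_force: [-0.5, 0.2, -1.2]
opening: 1.001
time_s: 40.15
eef_pos: [0.5712, 0.0902, 0.2053]
eef_rot: [0.004, -0.086, 0.996, -0.001]
wrist_force: [-0.6, -0.6, -0.2]
opening: 1.0
t 40.15 pos [0.5712 0.0902 0.2053] yaw 99.8 open 1.0 F [-0.6 -0.6 -0.2] q [-0.05  0.21  1.63 -0.    1.3  -1.79]
in target axes: [ 1.123 -1.874  0.026] in current axes: [ 1.118 -1.877  0.022]  turn: [-0.001  0.003 -0.001]
```

Next is the tin. I'll check the mug's placement once the arm is away.

```bash
python3 -m pendant '[[[0.1,-0.17,0,-0.001,0.003,0],[0.12,-0.2,0,0,0,0],[0.12,-0.2,0,0,0,0],[0.12,-0.2,0,0,0,0],[0.12,-0.2,0,0,0,0],[0.12,-0.2,0,0,0,0],[0.12,-0.2,0,0,0,0],[0.12,-0.2,0,0,0,0],[0.12,-0.2,0,0,0,0],[0.02,-0.05,0,0,0,0],[0,0,0,0,0,0]]]' 0; python3 go.py 0.415 -0.3178 0.07 100;python3 - <<'E'
from h import *
c=grab("top"); crop(c,185,125,305,215,6,"pics/t10.png");c=grab("side"); crop(c,160,140,290,260,5,"pics/s10.png")
E
```

```text
time_s: 41.52
eef_pos: [0.4122, -0.3138, 0.1981]
eef_rot: [-0.004, -0.087, 0.996, 0.004]
wrist_force: [0.0, 0.5, 0.2]
opening: 0.998
t 41.52 pos [ 0.4122 -0.3138  0.1981] yaw 99.9 open 0.998 F [0.  0.5 0.2] q [-0.88  0.09  1.77 -0.    1.28 -2.62]
in target axes: [-0.01  -0.022  0.64 ] in current axes: [-0.015 -0.027  0.64 ]  turn: [ 0.002 -0.002 -0.   ]
```

View pics/t10.png

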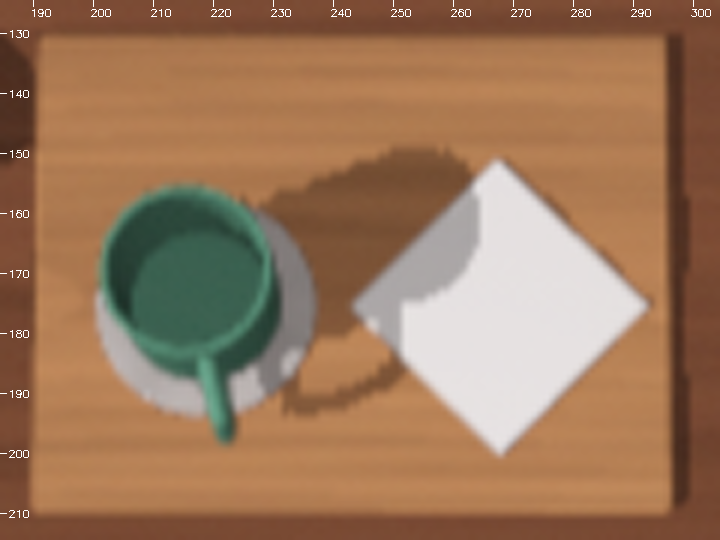

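View pics/s10.png

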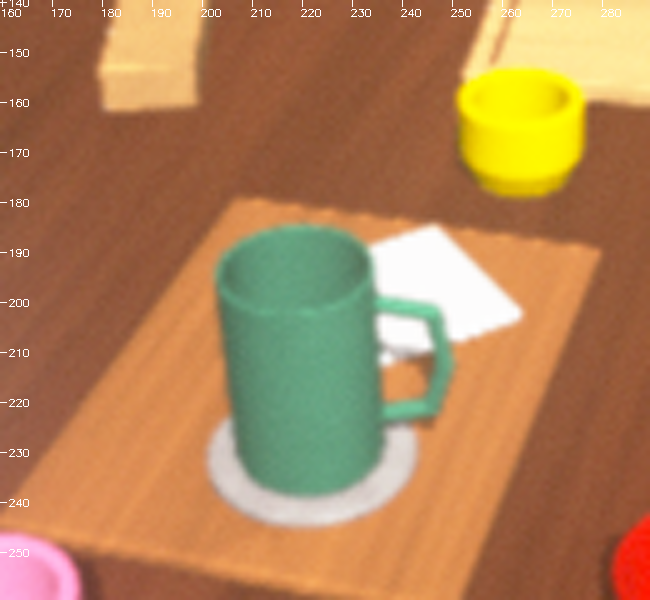

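The mug matches the start picture to about 0.4 px (under 1 mm), with its rim at (216,170). It is upright on the round coaster. I go for the tin.

```bash
python3 -m pendant '[[[-0.013,-0.026,0.1,0.002,-0.002,0],[0,0,0.12,0,0,0],[0,0,0.04,0,0,0],[0,0,0,0,0,0]]]' 0; python3 go.py 0.415 -0.3178 0.07 100
```

```text
time_s: 42.12
eef_pos: [0.4187, -0.3126, 0.1457]
eef_rot: [0.0, -0.091, 0.996, 0.001]
wrist_force: [-0.7, -0.3, 1.0]
opening: 1.003
t 42.12 pos [ 0.4187 -0.3126  0.1457] yaw 100.5 open 1.003 F [-0.7 -0.3  1. ] q [-0.87  0.16  1.82  0.    1.17 -2.62]
in target axes: [ 0.023 -0.022  0.378] in current axes: [ 0.023 -0.023  0.378]  turn: [0.    0.    0.003]
```

```bash
python3 -m pendant '[[[0.021,-0.023,0.05,0,0,0.003],[0,0,0.1,0,0,0],[0,0,0.05,0,0,0],[0,0,0,0,0,0]]]' 0; python3 go.py 0.415 -0.3178 0.07 100
```

```text
time_s: 42.62
eef_pos: [0.4165, -0.3195, 0.1065]
eef_rot: [0.001, -0.086, 0.996, -0.001]
wrist_force: [-0.2, 0.3, 0.0]
opening: 1.0
t 42.62 pos [ 0.4165 -0.3195  0.1065] yaw 99.9 open 1.0 F [-0.2  0.3  0. ] q [-0.88  0.22  1.84  0.    1.08 -2.63]
in target axes: [0.006 0.01  0.182] in current axes: [0.007 0.01  0.182]  turn: [-0.001  0.001 -0.001]
```

```bash
python3 -m pendant '[[[0.007,0.008,0.05,0,0,0],[0,0,0.06,0,0,0],[0,0,0.05,0,0,0],[0,0,0.02,0,0,0],[0,0,0,0,0,0]]]' 0; python3 go.py 0.415 -0.3178 0.07 100;  python3 -m pendant '[[[0,0,0,0,0,0],[0,0,0,0,0,0],[0,0,0,0,0,0],[0,0,0,0,0,0],[0,0,0,0,0,0],[0,0,0,0,0,0],[0,0,0,0,0,0]]]' 1; python3 go.py 0.415 -0.3178 0.07 100
```

```text
time_s: 43.25
eef_pos: [0.4153, -0.3189, 0.0689]
eef_rot: [0.002, -0.086, 0.996, -0.002]
wrist_force: [-0.2, -0.2, 0.3]
opening: 1.004
t 43.25 pos [ 0.4153 -0.3189  0.0689] yaw 99.9 open 1.004 F [-0.2 -0.2  0.3] q [-0.88  0.28  1.86  0.    1.   -2.63]
in target axes: [ 0.     0.006 -0.006] in current axes: [ 0.     0.006 -0.006]  turn: [-0.001  0.001 -0.001]
time_s: 44.12
eef_pos: [0.4155, -0.3189, 0.0695]
eef_rot: [0.002, -0.086, 0.996, -0.002]
wrist_force: [0.2, -0.4, -1.4]
opening: 0.67
t 44.12 pos [ 0.4155 -0.3189  0.0695] yaw 99.9 open 0.67 F [ 0.2 -0.4 -1.4] q [-0.88  0.27  1.86  0.    1.   -2.63]
in target axes: [ 0.001  0.006 -0.003] in current axes: [ 0.001  0.006 -0.003]  turn: [-0.001  0.001 -0.001]
```

```bash
python3 -m pendant '[[[0,0,-0.06,0,0,0],[0,0,-0.12,0,0,0],[0,0,-0.12,0,0,0],[0,0,-0.12,0,0,0],[0,0,-0.06,0,0,0],[0,0,0,0,0,0]]]'; python3 -m pendant '[[[-0.05,0.06,0,0,0,0],[-0.1,0.13,0,0,0,0],[-0.1,0.13,0,0,0,0],[-0.1,0.13,0,0,0,0],[-0.1,0.13,0,0,0,0],[-0.1,0.13,0,0,0,0],[-0.1,0.13,0,0,0,0],[-0.1,0.13,0,0,0,0],[-0.1,0.13,0,0,0,0],[-0.08,0.1,0,0,0,0],[0,0,0,0,0,0]]]'; python3 go.py 0.5667 -0.024 0.0705 100
```

```text
time_s: 44.88
eef_pos: [0.4151, -0.3186, 0.1713]
eef_rot: [0.002, -0.086, 0.996, -0.003]
wrist_force: [-0.2, 0.2, -2.1]
opening: 0.67
time_s: 46.25
eef_pos: [0.5557, -0.028, 0.1578]
eef_rot: [-0.007, -0.087, 0.996, 0.005]
wrist_force: [-0.6, 0.2, -1.2]
opening: 0.671
t 46.25 pos [ 0.5557 -0.028   0.1578] yaw 100.0 open 0.671 F [-0.6  0.2 -1.2] q [-0.27  0.23  1.71  0.01  1.22 -2.01]
in target axes: [-0.058  0.01   0.436] in current axes: [-0.063  0.005  0.436]  turn: [ 0.004 -0.004 -0.   ]
```

```bash
python3 -m pendant '[[[-0.035,0.003,0.04,0.004,-0.004,0],[-0.025,0.003,0.06,0,0,0],[0,0,0.08,0,0,0],[0,0,0.08,0,0,0],[0,0,0,0,0,0]]]'; python3 go.py 0.5667 -0.024 0.0705 100
```

```text
time_s: 46.88
eef_pos: [0.5649, -0.0255, 0.0989]
eef_rot: [-0.002, -0.086, 0.996, -0.0]
wrist_force: [-0.3, 0.1, -2.5]
opening: 0.67
t 46.88 pos [ 0.5649 -0.0255  0.0989] yaw 99.9 open 0.67 F [-0.3  0.1 -2.5] q [-0.25  0.32  1.73 -0.    1.1  -2.  ]
in target axes: [-0.01   0.006  0.142] in current axes: [-0.011  0.006  0.142]  turn: [-0.    -0.001 -0.001]
```

```bash
python3 -m pendant '[[[-0.011,0.006,0.05,0,-0.001,0],[0,0,0.05,0,0,0],[0,0,0.02,0,0,0],[0,0,0.004,0,0,0],[0,0,0,0,0,0]]]'; python3 go.py 0.5667 -0.024 0.0705 100
```

```text
time_s: 47.5
eef_pos: [0.5677, -0.0244, 0.0732]
eef_rot: [0.0, -0.086, 0.996, -0.0]
wrist_force: [0.9, -0.4, -2.4]
opening: 0.672
t 47.5 pos [ 0.5677 -0.0244  0.0732] yaw 99.8 open 0.672 F [ 0.9 -0.4 -2.4] q [-0.25  0.36  1.74 -0.    1.05 -1.99]
in target axes: [0.005 0.003 0.014] in current axes: [0.005 0.003 0.014]  turn: [-0.     0.    -0.001]
```

```bash
python3 -m pendant '[[[0.006,0.003,0.01,0,0,0],[0,0,0.006,0,0,0],[0,0,0.002,0,0,0],[0,0,0,0,0,0]]]'; python3 go.py 0.5667 -0.024 0.0705 100
```

```text
time_s: 48.0
eef_pos: [0.5671, -0.0241, 0.0707]
eef_rot: [0.001, -0.086, 0.996, -0.001]
wrist_force: [0.5, 0.6, -0.7]
opening: 0.666
t 48.0 pos [ 0.5671 -0.0241  0.0707] yaw 99.8 open 0.666 F [ 0.5  0.6 -0.7] q [-0.25  0.36  1.74 -0.    1.04 -1.99]
in target axes: [0.002 0.001 0.001] in current axes: [0.002 0.001 0.001]  turn: [-0.001  0.001 -0.001]
```

```bash
python3 -m pendant '[[[0,0,0.004,0,0,0],[0,0,0,0,0,0]]]'; python3 -m pendant '[[[0,0,0,0,0,0],[0,0,0,0,0,0],[0,0,0,0,0,0],[0,0,0,0,0,0],[0,0,0,0,0,0],[0,0,0,0,0,0]]]' 0; python3 -m pendant '[[[0,0,-0.06,0,0,0],[0,0,-0.15,0,0,0],[0,0,-0.15,0,0,0],[0,0,-0.15,0,0,0],[0,0,-0.15,0,0,0],[0,0,0,0,0,0]]]';  python3 -m pendant '[[[0.06,-0.17,-0.02,0,0,0],[0.06,-0.2,-0.02,0,0,0],[0.06,-0.2,-0.02,0,0,0],[0.06,-0.2,-0.02,0,0,0],[0.06,-0.2,0,0,0,0],[0.06,-0.2,0,0,0,0],[0.06,-0.15,0,0,0,0],[0,0,0,0,0,0]]]'
python3 - <<'E'
from h import *
c=grab("top"); cv2.imwrite("pics/t11.png",c["pixels"]); crop(c,185,125,305,215,6,"pics/t11c.png");c=grab("side"); cv2.imwrite("pics/s11.png",c["pixels"]);crop(c,160,140,290,260,5,"pics/s11c.png")
E
```

```text
time_s: 48.25
eef_pos: [0.5675, -0.0241, 0.0706]
eef_rot: [0.002, -0.086, 0.996, -0.001]
wrist_force: [0.2, -0.1, -2.0]
opening: 0.667
time_s: 49.0
eef_pos: [0.5679, -0.0243, 0.0706]
eef_rot: [0.002, -0.086, 0.996, -0.001]
wrist_force: [-0.1, -0.9, 0.2]
opening: 0.997
time_s: 49.75
eef_pos: [0.5679, -0.0241, 0.2109]
eef_rot: [0.003, -0.086, 0.996, -0.002]
wrist_force: [0.2, 0.1, -0.1]
opening: 1.001
time_s: 50.75
eef_pos: [0.526, -0.3043, 0.2214]
eef_rot: [0.0, -0.087, 0.996, 0.001]
wrist_force: [-0.7, 0.9, -0.5]
opening: 1.0
```

View pics/t11.png

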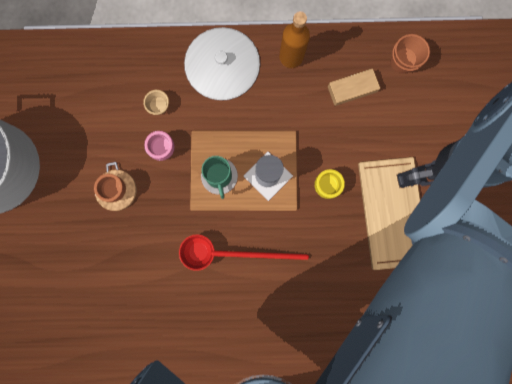

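View pics/t11c.png

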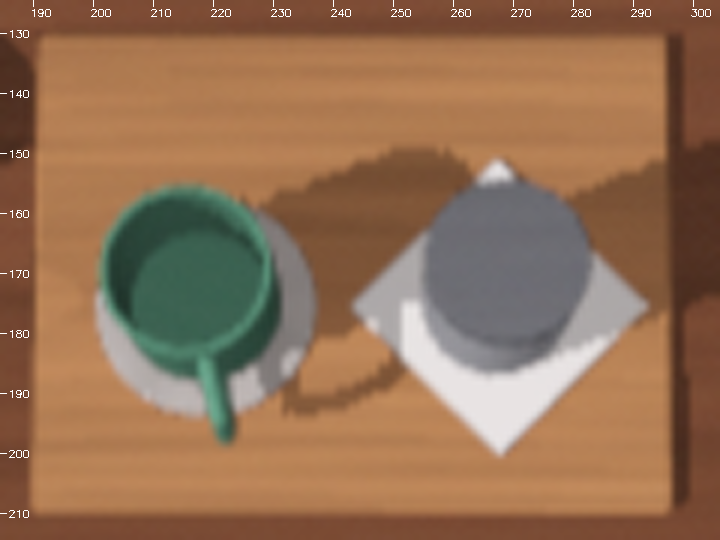

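View pics/s11.png

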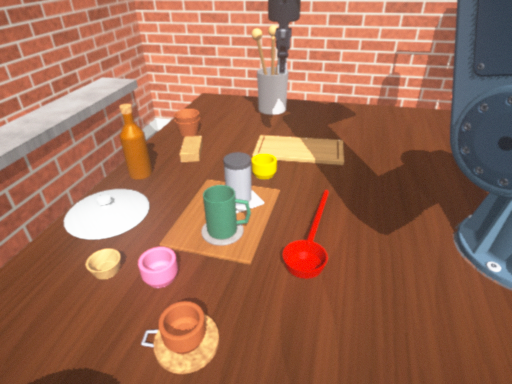

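View pics/s11c.png

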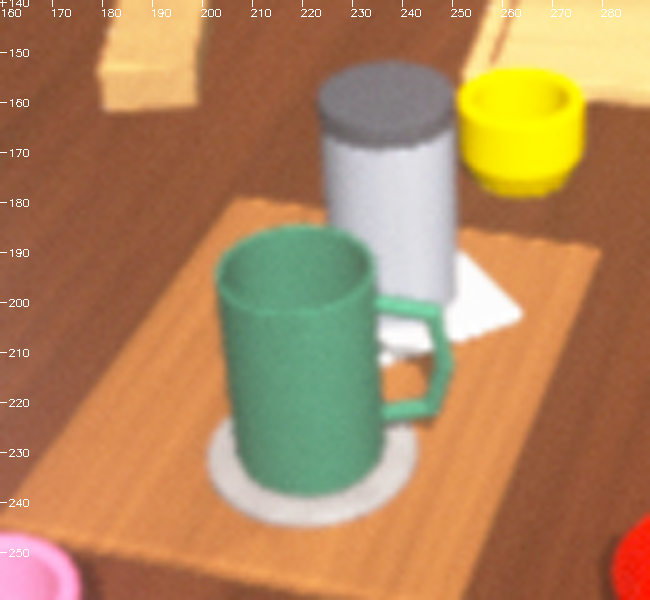

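All in place. The tin's lid is at (269,168) against (269.5,168.5) at the start, the mug is at its start pixels, the bowl is on the trivet and the ladle is unmoved. I'm handing in.

```bash
python3 -c "
from bench import ctrl,telemetry
print(telemetry.get_obs()['time_s']); print(ctrl.hand_in())"
```

```text
50.85
the job is handed in; nothing more can be done
None
```

The job is done and was handed in at 50.9 s of robot time. I set the tin and then the mug on the side board and stood the bowl on the trivet. After that the mug and then the tin went back to their own coasters.

**Last checks, from both cameras:**
- **Mug:** about 1 mm from where it stood at the start, upright, handle still towards the robot.
- **Tin:** about 1 mm from where it stood at the start, upright.
- **Bowl:** within about 2 mm of the trivet's centre, upright.
- **Ladle:** where it was.
- **Robot:** jaws open and arm clear, above the empty side board.

**Disagreements:**
- The two cameras differed by up to about 2.5 mm on the round coaster, trivet and bowl.
- The opening read while gripping the mug worked out at about 59.5 mm instead of the mug's 62 mm. The pictures showed it held upright, so I carried on.

No check failed.

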